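Change over the pottery drying plate

TASK

Change over the drying plate: first slide its red heat fader right down to off, then swap the two tall vases so that the dark damp one stands inside the red ring on the plate and the pale dry one stands wholly on the cork coaster, and stand every small dark pot upright and wholly on the metal plate as well. When all of them are in place, slide the fader up until it is level with the yellow pointer. Touch no vase or pot unless the fader is off, and leave everything else where it is.

Things in the scene. Friction and masses are not known exactly. Their poses are not given: they have to be found in the camera images.
- dryer: electric drying plate, fixed to the table, 250 (x) by 300 (y) by 30 high; origin: centre of its underside. Its near strip (its own x from -125 to -45) is the black control panel with the fader; the rest (x from -45 to 125) is the flat aluminium plate. Both tops are level, 30 above the table. No rims.
- plate (a point): centre of the aluminium plate's top (170 by 300 mm), axes as the dryer's: x across (170), y along (300), z up
- ring (a point): centre of the painted red ring (inner diameter about 110 mm) on the plate's top, 85 mm from the plate's centre towards its +y end
- fader (a joint): position of the heat fader along its straight track, in m: 0 = fully down (off), at the track's -y end; 0.12 = fully up. It slides along the dryer's +y with about 2 N of friction and stays where it is left, with hard stops at both ends.
- fader_top (a point): centre of the top of the fader's red grip, which is 30 mm (dryer's x, across the track) by 18 mm (dryer's y, along the track) and stands 40 mm above the panel, its underside 1 mm above the panel; axes as the dryer's
- pointer: small yellow pointer clip lying flat on the panel (about 16 by 11 by 5 mm, cannot be moved), 32 mm from the track's centre line on the robot's side; origin: underside, on the pointer's centre line. Axes as the dryer's: the fader is level with it when fader_top and pointer have the same y in the dryer's frame; the fader value for that lies between 0.055 and 0.105
- ware_board: square plywood board 160 by 160 by 15 high, fixed to the table, with a round cork coaster let in flush in its middle; origin: centre of its underside
- coaster (a point): centre of the top of the round cork coaster (diameter 110 mm, top 15 mm above the table)
- vase_damp: tall damp vase, dark brown: solid body of revolution 130 tall, body diameter 76 (straight up to 50), shoulder narrowing from height 50 to 80, straight neck diameter 28 from height 80 to the top at 130; 150 to 450 g, heavy in the foot. Origin: centre of its underside, z up along the neck. Starts on the cork coaster
- vase_dry: tall dry vase, pale cream: solid body of revolution 130 tall, body diameter 76 (straight up to 50), shoulder narrowing from height 50 to 80, straight neck diameter 28 from height 80 to the top at 130; 150 to 450 g, heavy in the foot. Origin: centre of its underside, z up along the neck. Starts inside the red ring on the plate
- pot_a: small damp pot, dark brown: bottle-shaped solid of revolution 100 tall, body diameter 56 (straight up to 40), shoulder narrowing from height 40 to 55, straight neck diameter 26 from height 55 to the top at 100; 120 to 260 g, heavy in the foot. Starts upright on the table; may be absent (None), one to three of the three are there. Origin: centre of its underside, z up along the neck
- pot_b: small damp pot, dark brown: bottle-shaped solid of revolution 100 tall, body diameter 56 (straight up to 40), shoulder narrowing from height 40 to 55, straight neck diameter 26 from height 55 to the top at 100; 120 to 260 g, heavy in the foot. Starts upright on the table; may be absent (None), one to three of the three are there. Origin: centre of its underside, z up along the neck
- pot_c: small damp pot, dark brown: bottle-shaped solid of revolution 100 tall, body diameter 56 (straight up to 40), shoulder narrowing from height 40 to 55, straight neck diameter 26 from height 55 to the top at 100; 120 to 260 g, heavy in the foot. Starts upright on the table; may be absent (None), one to three of the three are there. Origin: centre of its underside, z up along the neck
- glaze_jar: bystander: blue jar of glaze with a paper label and white cap, diameter 56, 85 tall; origin: centre of its underside
- slip_tub: bystander: white tub with a green cap, diameter 60, 80 tall; origin: centre of its underside
- brush: bystander: brush lying near the robot
- rib: bystander: round dark wooden shaping disc, diameter 64, 6 thick, lying beyond the ware board on the left; origin: centre of its underside
- clay_block: bystander: brown block of clay 100 by 70 by 60 high, standing beyond the dryer on its left; origin: centre of its underside
Not all that is in view belongs to the job. Leave any pink or purple look-alike of the pot_c alone. What is shaped like the vase_dry but purple or turquoise is not meant.

How it is judged:
On the way, in this order (a step that is already met when the one before it is completed fails the run):
1. the heat fader is slid right down to off (value of joint fader below 0.006 m), for 0.2 s.
2. with the fader still off, both tall vases are swapped and every small pot stands on the plate, all let go of (value of joint fader below 0.015 m and horizontal distance between vase_damp and ring below 0.02 m and z of vase_damp in the frame of ring between -0.006 and 0.006 m and angle between each of vase_damp, vase_dry, pot_a, pot_b, pot_c's own z axis and vertical below 0.1 rad and horizontal distance between vase_dry and coaster below 0.02 m and z of vase_dry in the frame of coaster between -0.006 and 0.006 m and x of pot_a in the frame of plate between -0.06 and 0.06 m and y of pot_a in the frame of plate between -0.125 and 0.125 m and z of pot_a in the frame of plate between -0.006 and 0.006 m and x of pot_b in the frame of plate between -0.06 and 0.06 m and y of pot_b in the frame of plate between -0.125 and 0.125 m and z of pot_b in the frame of plate between -0.006 and 0.006 m and x of pot_c in the frame of plate between -0.06 and 0.06 m and y of pot_c in the frame of plate between -0.125 and 0.125 m and z of pot_c in the frame of plate between -0.006 and 0.006 m and contact force between the fingers and vase_damp below 0.2 N and contact force between the fingers and vase_dry below 0.2 N and contact force between the fingers and pot_a below 0.2 N and contact force between the fingers and pot_b below 0.2 N and contact force between the fingers and pot_c below 0.2 N), for 0.2 s.
At the end, for the whole second after the job is handed in: Dark vase upright, centre within 20 mm of the ring's; pale vase upright, within 20 mm of the coaster's; every small pot present upright on the metal plate, its centre 25 mm or more in from the edges; all at rest; fader level with the pointer within 6 mm (horizontal distance between vase_damp and ring below 0.02 m and z of vase_damp in the frame of ring between -0.006 and 0.006 m and angle between each of vase_damp, vase_dry, pot_a, pot_b, pot_c's own z axis and vertical below 0.1 rad and horizontal distance between vase_dry and coaster below 0.02 m and z of vase_dry in the frame of coaster between -0.006 and 0.006 m and x of pot_a in the frame of plate between -0.06 and 0.06 m and y of pot_a in the frame of plate between -0.125 and 0.125 m and z of pot_a in the frame of plate between -0.006 and 0.006 m and x of pot_b in the frame of plate between -0.06 and 0.06 m and y of pot_b in the frame of plate between -0.125 and 0.125 m and z of pot_b in the frame of plate between -0.006 and 0.006 m and x of pot_c in the frame of plate between -0.06 and 0.06 m and y of pot_c in the frame of plate between -0.125 and 0.125 m and z of pot_c in the frame of plate between -0.006 and 0.006 m and linear speed of each of vase_damp, vase_dry, pot_a, pot_b, pot_c below 0.02 m/s and y of fader_top in the frame of pointer between -0.006 and 0.006 m and velocity of joint fader below 0.005 m/s); the robot touches nothing.
It fails at once if a vase or pot is touched by the fingers while the fader is not off (more than 20 mm up) (value of joint fader above 0.02 m and (contact force between the fingers and vase_damp above 0.5 N or contact force between the fingers and vase_dry above 0.5 N or contact force between the fingers and pot_a above 0.5 N or contact force between the fingers and pot_b above 0.5 N or contact force between the fingers and pot_c above 0.5 N)).
It fails at once if a bystander is shifted by more than 40 mm (distance of any of glaze_jar, slip_tub, brush, rib, clay_block from where it was at the start of the episode above 0.04 m).
Of pot_a, pot_b, pot_c only 1 to 3 are there at a start; the rules pass over those that are not, and their reading is None.
At some moment in a run one of vase_damp, vase_dry may be knocked a few centimetres aside while the robot is not near it.
It also fails if it takes over 210 s, if anything falls off the work surface, if the arm or the gripper's body presses on something with over 40 N, if the wrist force passes 120 N, or if a joint passes its speed limit or range.

ROBOT

A 6-joint arm with a two-finger parallel gripper is mounted at the origin on the work surface. World frame = base frame: x ahead of the robot, y to its left, z up, the work surface at z = 0. Lengths are in m, angles in rad, forces in N, time in s.
With the tool pointing down it reaches from about 0.25 to 0.775 m from the base axis. Payload 4 kg.
Tool frame: the origin (TCP) lies between the finger pads; the fingertips stand 25 mm ahead of it and the grasp point (between the pads) lies 6 mm ahead of it; z points along the fingers, y is the line along which they close (so a half turn about z gives the same grasp; the last joint's range is limited). The gripper opens to 94 mm and grips with 3 to 60 N. Pads are 16 mm wide; open, the fingers measure 119 mm over their backs; the gripper's body (75 mm by 177 mm) begins 78 mm behind the grasp point.
Start: joints at [1.039, 0.087, 1.371, -0, 1.684, -0.103], TCP at [0.229, 0.5, 0.231] pointing down, gripper open.
Joint ranges: [-3.1, 3.1], [-0.76, 2.03], [0.27, 2.55], [-1.08, 4.22], [0.17, 2.65], [-2.57, 2.57]. Speed limits (rad/s): [2.79, 2.79, 3.14, 3.14, 3.14, 3.14].

INTERFACE

Orientations are given as a rotation vector (axis times angle).
In Python, from cell import * gives the robot as it stands.
- The arm moves only by the tool jog_arm, never from a script. Its argument "steps" is a list of rows, each an object of numbers: "dx", "dy", "dz": the shift along the tool's x, y, z scaled (see below); "ax", "ay", "az": the turn, a rotation vector about the tool's x, y, z scaled (see below); "fingers": the opening, from 0 (shut) to 1 (fully open). In form: [{"dx": .., "dy": .., "dz": .., "ax": .., "ay": .., "az": .., "fingers": ..}, ...]. A call has 1 to 8 rows; each row is the pose to reach, as a shift and turn from the pose commanded when the call began, along the tool's axes at that moment; what a row does not reach only later rows make up. The controller multiplies each number of a shift by 0.1 m and each number of a turn by pi/2 rad. A row lasts 1/12 s, in which the tool goes at most 41.7 mm and 7.16 degrees, less where a joint would pass 70% of its speed; a pose out of reach is approached as far as the arm can. A call with a number of a shift or a turn outside -1 to 1 is refused whole. A call with a gripper value outside its range is refused whole. The fingers move at their own pace and stop on an object; "newtons" is the grip in N (left out, the last holds). Time passes only in rows, so rows that repeat a pose let the fingers close. It gives the time, the measured TCP pose, the force, the opening and the grip force at its end, in the units of the state.
- get_state(): the state, without advancing time (a new reading comes with each control period).
- read_camera(name): name is "scene" or "top" or "wrist"; returns a dict with "img" (420x560x3 uint8, red, green, blue), "K" (3x3 intrinsics, pixels), "R" (3x3) and "t" (3): a world point X has camera coordinates R X + t. Camera axes: x right, y down, z forward; pixel columns grow to the right and rows downward; lengths in m; the calibration is good to about 2 mm. A picture is of the moment at which its call begins. There is no depth.
- sign_off(): hands the job in; it is judged then, once.
Trained networks look in a picture, given as the dict that the camera call returned (one of the last four; its "shot" number tells which), for a name from the list of things; names that differ only in an ending like _2 or _b are one class to them, and where a whole thing is asked for, a point or a joint stands for the part that bears it (a point fixed in the world has none). Each returns a list of dicts, best first, with "conf" (0 to 1); they miss things now and then, are a little off and sometimes report something else, mostly with a low value. They report only what shows in the picture. A call takes as long as a camera call. They do not tell look-alikes from the thing itself.
- outline_of(picture, target): "region" (420x560 bool, what is visible of it) and "bbox" ([left, top, width, height] in pixels, round what is visible of it).
The state is a dict: "time_s": time; "qpos": joint angles; "qvel": joint speeds; "effort": joint torques, N m; "ee_pos": TCP position; "tcp_rot": TCP orientation; "ft_force": force on the tool from outside, world axes, zero at the start; "torque": the same for the moment, N m; "opening": opening from 0.0 (shut) to 1.0 (fully open); "grasp_force": force on a finger pad.
Only numpy, scipy, OpenCV 4.12 (cv2) and the standard library are available. Lean on these libraries where they do the work, as an engineer would, in place of code of your own. Each camera call takes 0.05 s, during which the arm holds its last target. There are 200 camera calls.

## Working session

There is one attempt and no reset: what is moved stays moved. The work goes in short steps, Python scripts to look and compute and a tool call to move; the robot and the scene stay as the last step left them, time stands still between calls to the robot, and variables do not carry over. Pictures are saved under pics/ and viewed, at most 14 in all, crops included, and the job is handed in when it is done.

Besides the shell and the picture viewer there is one more tool, called after "Request:" as name([rows], argument=value, ...), one row to a line, values as JSON. jog_arm: Moves the arm, as the interface text tells. Shifts and turns lie within -1 to 1; 1 stands for 0.1 m of shift or pi/2 rad of turn. Its arguments: {"type":"object","properties":{"steps":{"type":"array","items":{"type":"object","properties":{"dx":{"type":"number"},"dy":{"type":"number"},"dz":{"type":"number"},"ax":{"type":"number"},"ay":{"type":"number"},"az":{"type":"number"},"fingers":{"type":"number"}}}},"newtons":{"type":"number"}},"required":["steps"]}

```bash
ls; mkdir -p pics; python3 - <<'E'
from cell import *
import cv2
s=get_state(); print({k:s[k] for k in ('time_s','ee_pos','tcp_rot','opening')})
for n in ('scene','top'):
    p=read_camera(n); cv2.imwrite(f'pics/{n}0.png',p['img'][:,:,::-1])
    print(n,p['K'],p['R'],p['t'])
    for o in ('dryer','fader_top','fader','pointer','ware_board','vase_damp','vase_dry','pot_a','glaze_jar','slip_tub','clay_block','rib'):
        try: print(o,[(d['bbox'],round(d['conf'],2)) for d in outline_of(p,o)])
        except Exception as e: print(o,e)
E
```

```text
pics
{'time_s': 0.0, 'ee_pos': array([0.22843613, 0.49976365, 0.22929301]), 'tcp_rot': array([-0.66830486, -3.06896702,  0.00335229]), 'opening': 1.0003511462445065}
scene [[418.64807689   0.         285.99868863]
 [  0.         418.64807689 202.17407134]
 [  0.           0.           1.        ]] [[-0.80975865  0.58671665  0.00738285]
 [ 0.33041042  0.46634253 -0.82058126]
 [-0.48489162 -0.6620334  -0.57148219]] [ 0.43064292 -0.1048673   1.28667266]
dryer [([212.7, 194.5, 156.9, 106.4], 0.81)]
fader_top [([319.6, 214.3, 15.8, 18.0], 0.58)]
fader [([319.4, 214.1, 16.1, 17.8], 0.63), ([262.7, 139.1, 22.0, 33.2], 0.22)]
pointer [([362.6, 269.7, 112.7, 76.5], 0.5)]
ware_board [([362.1, 271.6, 115.1, 73.3], 0.78), ([370.2, 353.3, 38.8, 34.7], 0.31)]
vase_damp [([395.8, 240.6, 41.8, 67.9], 0.93)]
vase_dry [([275.6, 209.3, 34.7, 60.6], 0.98), ([319.3, 156.7, 32.8, 53.2], 0.94), ([194.9, 157.9, 31.6, 50.3], 0.84)]
pot_a [([265.0, 139.3, 16.7, 33.3], 0.79), ([229.5, 128.5, 14.7, 39.2], 0.78), ([219.7, 146.1, 18.5, 38.4], 0.77), ([276.0, 124.7, 17.4, 34.1], 0.66), ([373.3, 353.1, 35.4, 34.3],
[... 748 characters left out ...]
.6, 72.6, 71.1], 0.92)]
vase_damp [([151.6, 226.4, 29.6, 31.1], 0.96)]
vase_dry [([236.8, 172.7, 27.1, 33.5], 0.89), ([355.8, 172.1, 33.6, 31.4], 0.64), ([285.6, 270.9, 29.9, 32.2], 0.64), ([127.9, 208.3, 72.3, 70.6], 0.62), ([255.9, 227.2, 8.5, 11.7], 0.35)]
pot_a [([375.7, 264.5, 24.4, 18.6], 0.88), ([400.3, 296.8, 26.7, 21.0], 0.84), ([382.9, 209.6, 28.3, 29.0], 0.74), ([349.8, 291.3, 23.7, 23.6], 0.69), ([423.3, 242.0, 22.2, 16.8], 0.67)]
glaze_jar [([417.0, 196.2, 30.7, 23.9], 0.73), ([125.8, 206.3, 74.1, 70.2], 0.26)]
slip_tub [([176.5, 162.9, 25.4, 29.0], 0.65), ([421.4, 240.1, 25.9, 22.5], 0.52)]
clay_block [([190.0, 117.3, 29.8, 44.2], 0.59)]
rib [([132.8, 177.1, 23.5, 24.8], 0.75)]
```

```bash
python3 - <<'E'
import cv2,numpy as np
a=cv2.imread('pics/top0.png')[100:330,110:460]
cv2.imwrite('pics/t1.png',cv2.resize(a,(800,526),interpolation=cv2.INTER_CUBIC))
a=cv2.imread('pics/scene0.png')[110:400,170:490]
cv2.imwrite('pics/s1.png',cv2.resize(a,(660,598),interpolation=cv2.INTER_CUBIC))
E
```

```text
(no output)
```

View pics/t1.png

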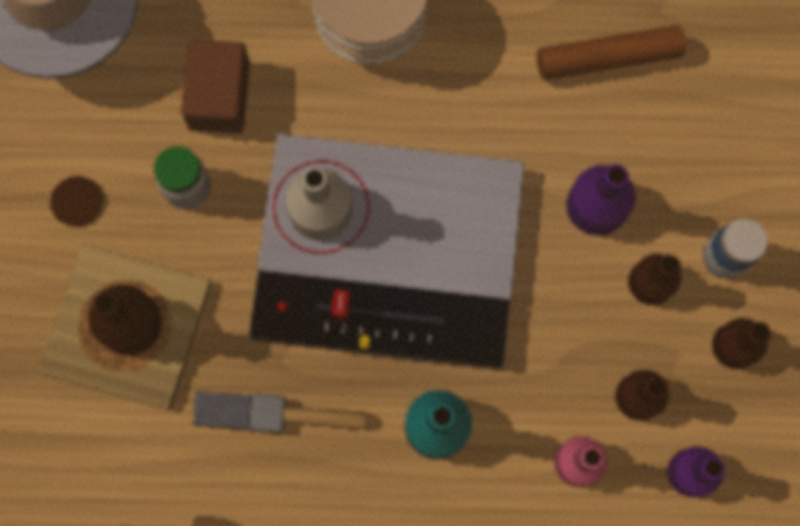

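View pics/s1.png

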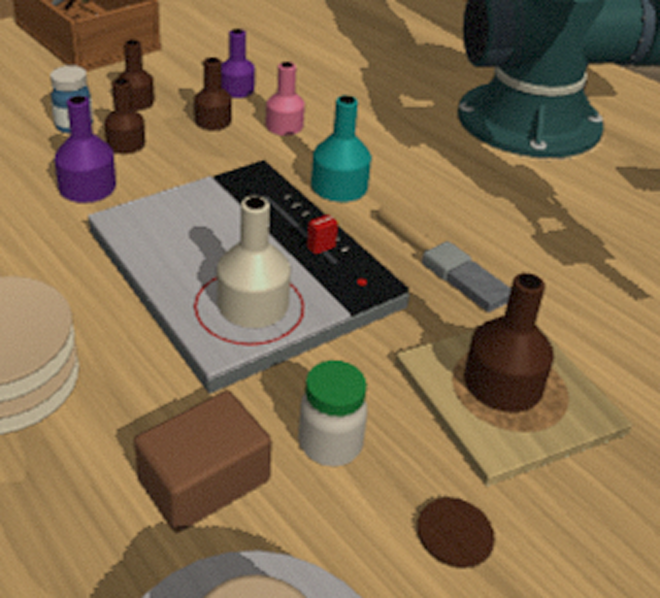

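The pictures show three dark pots: top-crop (655,278), (740,342) and (642,394). The two purple items, the turquoise one and the pink one are look-alikes. The pale vase is in the ring at (318,200) and the dark vase on the coaster at (125,320). The fader is at (340,303) and the yellow pointer at (365,341). Off is towards the right of the image.

```bash
cat > h.py <<'E'
from cell import *
import cv2, numpy as np
from scipy.optimize import minimize
VASE=[(0,.038),(.05,.038),(.08,.014),(.13,.014)]; POT=[(0,.028),(.04,.028),(.055,.013),(.1,.013)]
def proj(p,X):
    c=np.atleast_2d(X)@p['R'].T+p['t']; q=c@p['K'].T; return q[:,:2]/q[:,2:]
def ray(p,uv,z):
    d=p['R'].T@np.linalg.solve(p['K'],[uv[0],uv[1],1.]); o=-p['R'].T@p['t']; return o+d*(z-o[2])/d[2]
def render(p,hulls):
    m=np.zeros((840,1120),np.uint8)
    for X in hulls:
        h=cv2.convexHull(((proj(p,X)+.5)*2-.5).astype(np.float32))
        cv2.fillConvexPoly(m,np.round(h*16).astype(np.int32),255,cv2.LINE_AA,4)
    return cv2.resize(m,(560,420),interpolation=cv2.INTER_AREA)/255.
A=np.linspace(0,2*np.pi,32,endpoint=False)
def rev(prof,x,y,z):
    C=[np.c_[x+r*np.cos(A),y+r*np.sin(A),np.full(32,z+h)] for h,r in prof]
    return [np.vstack(C[i:i+2]) for i in range(len(C)-1)]
def box(x,y,w,a,b,h,z=0):
    c,s=np.cos(w),np.sin(w)
    P=np.array([(i*a/2,j*b/2) for i in(-1,1) for j in(-1,1)])@np.array([[c,s],[-s,c]])+[x,y]
    return [np.vstack([np.c_[P,np.full(4,z)],np.c_[P,np.full(4,z+h)]])]
def fit(views,f,x0,st):
    def cost(v): return sum(np.abs(render(p,f(*v))-m).sum()/m.sum() for p,m in views)
    S=np.vstack([x0]+[np.array(x0)+np.eye(len(x0))[i]*st[i] for i in range(len(x0))])
    r=minimize(cost,x0,method='Nelder-Mead',options=dict(initial_simplex=S,maxiter=150,xatol=2e-4,fatol=1e-4)); return r.x,r.fun/len(views)
def mask(p,name,X,tol=25):
    """network mask whose box centre is nearest the projection of X"""
    u=proj(p,X)[0]; L=[(np.hypot(*(np.array(d['bbox'][:2])+np.array(d['bbox'][2:])/2-u)),i,d) for i,d in enumerate(outline_of(p,name))]
    L=[l for l in L if l[0]<tol]
    return min(L)[2]['region'].astype(float) if L else None
def blob(p,f):
    h=cv2.cvtColor(p['img'],cv2.COLOR_RGB2HSV).astype(int); m=f(h[...,0],h[...,1],h[...,2]).astype(np.uint8)
    n,l,s,c=cv2.connectedComponentsWithStats(m); return [(s[i,4],c[i],s[i,:4]) for i in np.argsort(-s[1:,4])+1]
def tri(ps,uvs):
    M=[];b=[]
    for p,uv in zip(ps,uvs):
        P=p['K']@np.c_[p['R'],p['t']]
        for k in (0,1): r=uv[k]*P[2]-P[k]; M.append(r[:3]); b.append(-r[3])
    return np.linalg.lstsq(np.array(M),np.array(b),rcond=None)[0]
E
cat > m.py <<'E'
from h import *
T=read_camera('top');S=read_camera('scene')
for n,h,uv,pr in [('vase_damp',.07,(166,242),VASE),('vase_dry',.09,(250,190),VASE),('pot_a',.04,(397,224),POT),('pot_a',.04,(434,250),POT),('pot_a',.04,(388,274),POT)]:
    X=ray(T,uv,h); V=[(p,mask(p,n,X)) for p in(T,S)]; V=[v for v in V if v[1] is not None]
    r=fit(V,lambda x,y,z:rev(pr,x,y,z),[X[0],X[1],0.015],[.01,.01,.01]); print(n,len(V),r[0].round(4),round(r[1],3))
for n,uv,d,z in [('dryer',(280,210),(.25,.3,.03),0),('ware_board',(165,241),(.16,.16,.015),0)]:
    X=ray(T,uv,d[2]); V=[]
    for p in (T,S):
        m=mask(p,n,X,40)
        if m is None: continue
        c=cv2.convexHull(np.argwhere(m>0)[:,::-1].astype(np.int32)); k=np.zeros(m.shape,np.uint8); cv2.fillConvexPoly(k,c,1)
        V.append((p,k.astype(float)))
    for W in (V,V[:1]):
        for w0 in (-.08,-.25): 
            r=fit(W,lambda x,y,w:box(x,y,w,*d),[X[0],X[1],w0],[.01,.01,.08]); print(n,len(W),r[0].round(4),round(r[1],3))
u=[]
for p in (T,S):
    print('red',[(a,c.round(1),s) for a,c,s in blob(p,lambda h,s,v:((h<5)|(h>174))&(s>170)&(v>60))[:4]])
    print('yel',[(a,c.round(1),s) for a,c,s in blob(p,lambda h,s,v:(h>22)&(h<34)&(s>170)&(v>120))[:3]])
print('fader table-hit z=.07',ray(T,(257.6,233),.07))
E
python3 m.py
```

```text
vase_damp 2 [0.4549 0.3294 0.0132] 0.105
vase_dry 2 [0.5956 0.1113 0.0285] 0.093
pot_a 1 [ 0.5026 -0.3306 -0.0279] 0.067
pot_a 2 [ 0.4495 -0.3845 -0.0032] 0.307
pot_a 2 [ 0.3869 -0.2708 -0.0027] 0.203
dryer 2 [ 0.5518  0.03   -0.0939] 0.024
dryer 2 [ 0.5519  0.0298 -0.093 ] 0.024
dryer 1 [ 0.5505  0.0312 -0.0929] 0.017
dryer 1 [ 0.5505  0.0312 -0.0953] 0.017
ware_board 2 [ 0.4532  0.3367 -0.237 ] 0.072
ware_board 2 [ 0.4531  0.337  -0.2447] 0.072
ware_board 1 [ 0.4516  0.3377 -0.2402] 0.027
ware_board 1 [ 0.4517  0.338  -0.2396] 0.027
red [(np.int32(76), array([258.3, 232.3]), array([255, 226,   8,  13], dtype=int32)), (np.int32(15), array([232.9, 233.5]), array([231, 232,   5,   4], dtype=int32))]
yel [(np.int32(11), array([268.9, 248.6]), array([268, 247,   3,   4], dtype=int32))]
red [(np.int32(200), array([325.9, 223.7]), array([319, 214,  15,  19], dtype=int32)), (np.int32(18), array([345. , 246.3]), array([343, 245,   5,   4], dtype=int32)), (np.int32(2), array([268.5, 248.5]), array([268, 248,   2,   2], dtype=int32)), (np.int32(1), array([273., 245.]), array([273, 245,   1,   1], dtype=int32))]
yel []
fader table-hit z=.07 [0.47356322 0.08454609 0.07      ]
```

Request:
jog_arm([
  {"dx": -1,"dy": -0.7,"az": -0.2133},
  {"dx": -1,"dy": -0.7,"az": -0.2133},
  {"dx": -1,"dy": -0.7,"az": -0.2133},
  {"dx": -1,"dy": -0.7,"az": -0.2133},
])

```text
validation failed for argument at $.st...
```

Request:
jog_arm([
  {"dx": -0.7,"dy": -0.97},
  {"dx": -0.7,"dy": -0.97},
  {"dx": -0.7,"dy": -0.97},
])

```text
validation failed for argument at $.st...
```

Request:
jog_arm([
  {"dx": -0.7,"dy": -0.97},
  {"dx": -0.7,"dy": -0.97},
  {"dx": -0.7,"dy": -0.97},
])

```text
validation failed for argument at $.st...
```

Request:
jog_arm([
  {"dx": -0.7,"dy": -0.97},
  {"dx": -0.7,"dy": -0.97},
  {"dx": -0.7,"dy": -0.97},
  {"dx": -0.7,"dy": -0.97},
])

```text
validation failed for argument at $.st...
```

```bash
cat >> h.py <<'E'
DO=np.array([.551,.0305]); DW=-.0935
def todry(X): c,s=np.cos(DW),np.sin(DW); d=np.array(X)[:2]-DO; return np.array([c*d[0]+s*d[1],-s*d[0]+c*d[1]])
def toworld(d): c,s=np.cos(DW),np.sin(DW); return DO+np.array([c*d[0]-s*d[1],s*d[0]+c*d[1]])
def tcp():
    from scipy.spatial.transform import Rotation as R
    s=get_state(); M=R.from_rotvec(s['tcp_rot']).as_matrix(); return s,np.r_[todry(s['ee_pos']),s['ee_pos'][2]],M
E
python3 - <<'E'
from h import *
s,d,M=tcp(); print(s['time_s'],s['ee_pos'],'dry',d.round(4),M.round(3).tolist(),s['qpos'].round(2) if hasattr(s['qpos'],'round') else s['qpos'])
p=read_camera('wrist'); cv2.imwrite('pics/w1.png',p['img'][:,:,::-1])
print(p['t'],-p['R'].T@p['t'])
red=lambda h,s,v:((h<5)|(h>174))&(s>170)&(v>60)
yel=lambda h,s,v:(h>20)&(h<36)&(s>150)&(v>100)
for f,zs in ((red,(.05,.07)),(yel,(.035,))):
    for a,c,b in blob(p,f)[:3]: print(a,c.round(1),b,[ (ray(p,c,z).round(4),todry(ray(p,c,z)).round(4)) for z in zs])
E
```

```text
2.1 [0.22872285 0.50021631 0.23050411] dry [-0.3647  0.4376  0.2305] [[-0.909, 0.416, 0.0], [0.416, 0.909, 0.0], [0.0, 0.0, -1.0]] [ 1.04  0.09  1.37  0.    1.68 -0.1 ]
[-0.5504172  -0.02550377  0.39106549] [0.1619467  0.53103964 0.38511287]
```

View pics/w1.png

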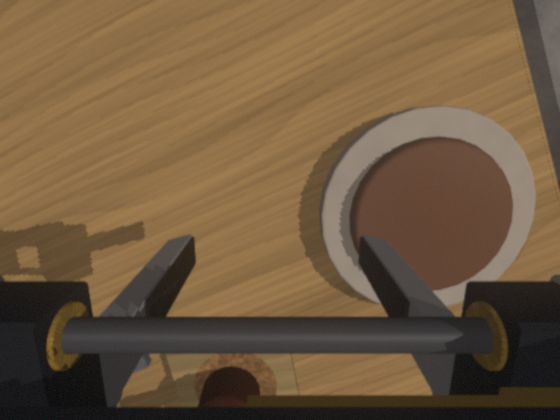

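The moves were refused because every field is needed in each row. The picture shows the start position: fingers, a clay dish on the right, and the coaster at the bottom near (235,385).

Request:
jog_arm([
  {"dx": -1,"dy": -0.7,"dz": 0,"ax": 0,"ay": 0,"az": -0.2133,"fingers": 1},
  {"dx": -1,"dy": -0.7,"dz": 0,"ax": 0,"ay": 0,"az": -0.2133,"fingers": 1},
  {"dx": -1,"dy": -0.7,"dz": 0,"ax": 0,"ay": 0,"az": -0.2133,"fingers": 1},
  {"dx": -1,"dy": -0.7,"dz": 0,"ax": 0,"ay": 0,"az": -0.2133,"fingers": 1},
])

```text
time_s: 2.48
ee_pos: [0.2932, 0.3906, 0.2308]
tcp_rot: [0.151, 3.136, -0.004]
ft_force: [0.5, -0.4, 0.3]
opening: 0.998
grasp_force: 0.0
```

Request:
jog_arm([
  {"dx": -0.7,"dy": -0.97,"dz": 0,"ax": 0,"ay": 0,"az": 0,"fingers": 0.6},
  {"dx": -0.7,"dy": -0.97,"dz": 0,"ax": 0,"ay": 0,"az": 0,"fingers": 0.6},
  {"dx": -0.7,"dy": -0.97,"dz": 0,"ax": 0,"ay": 0,"az": 0,"fingers": 0.6},
])

```text
time_s: 2.73
ee_pos: [0.3516, 0.2907, 0.2307]
tcp_rot: [0.147, 3.137, 0.001]
ft_force: [0.5, -0.2, -0.5]
opening: 0.825
grasp_force: 0.0
```

Request:
jog_arm([
  {"dx": -0.7,"dy": -0.97,"dz": 0,"ax": 0,"ay": 0,"az": 0,"fingers": 0.6},
  {"dx": -0.7,"dy": -0.97,"dz": 0,"ax": 0,"ay": 0,"az": 0,"fingers": 0.6},
  {"dx": -0.7,"dy": -0.97,"dz": 0,"ax": 0,"ay": 0,"az": 0,"fingers": 0.6},
])

```text
time_s: 2.98
ee_pos: [0.4126, 0.1871, 0.2308]
tcp_rot: [0.149, 3.137, 0.001]
ft_force: [-0.3, 0.7, -0.4]
opening: 0.618
grasp_force: 0.0
```

Request:
jog_arm([
  {"dx": -0.7,"dy": -0.97,"dz": 0,"ax": 0,"ay": 0,"az": 0,"fingers": 0.6},
  {"dx": -0.7,"dy": -0.97,"dz": 0,"ax": 0,"ay": 0,"az": 0,"fingers": 0.6},
  {"dx": -0.7,"dy": -0.97,"dz": 0,"ax": 0,"ay": 0,"az": 0,"fingers": 0.6},
  {"dx": -0.7,"dy": -0.97,"dz": 0,"ax": 0,"ay": 0,"az": 0,"fingers": 0.6},
])

```text
time_s: 3.32
ee_pos: [0.4749, 0.0808, 0.2301]
tcp_rot: [0.16, 3.136, -0.004]
ft_force: [-0.1, 0.0, -0.4]
opening: 0.598
grasp_force: 0.0
```

```bash
cat > w.py <<'E'
from h import *
s,d,M=tcp(); print(s['time_s'],s['ee_pos'].round(4),'dry',d.round(4),M.round(3).tolist(),np.round(s['qpos'],2))
p=read_camera('wrist'); cv2.imwrite('pics/w2.png',p['img'][:,:,::-1])
print(-p['R'].T@p['t'])
red=lambda h,s,v:((h<5)|(h>174))&(s>170)&(v>60)
yel=lambda h,s,v:(h>20)&(h<36)&(s>150)&(v>100)
for f,zs in ((red,(.05,.07)),(yel,(.035,))):
    for a,c,b in blob(p,f)[:3]: print(a,c.round(1),b,[ (ray(p,c,z).round(4),todry(ray(p,c,z)).round(4)) for z in zs])
E
python3 w.py
```

```text
3.3167 [0.4749 0.0808 0.2301] dry [-0.0805  0.0429  0.2301] [[-0.995, 0.102, 0.001], [0.102, 0.995, -0.003], [-0.001, -0.002, -1.0]] [ 0.05 -0.07  1.53 -0.    1.68 -1.42]
[0.40176585 0.08898574 0.38458907]
451 [279.1 193.3] [270 177  19  35] [(array([0.477, 0.083, 0.05 ]), array([-0.0786,  0.0454])), (array([0.4725, 0.0834, 0.07  ]), array([-0.0831,  0.0453]))]
72 [343.7 184.1] [339 180  10   9] [(array([0.4742, 0.1492, 0.05  ]), array([-0.0876,  0.1111])), (array([0.4699, 0.1456, 0.07  ]), array([-0.0915,  0.1071]))]
177 [248.4 156.2] [243 149  12  17] [(array([0.4378, 0.0549, 0.035 ]), array([-0.115 ,  0.0138]))]
```

View pics/w2.png

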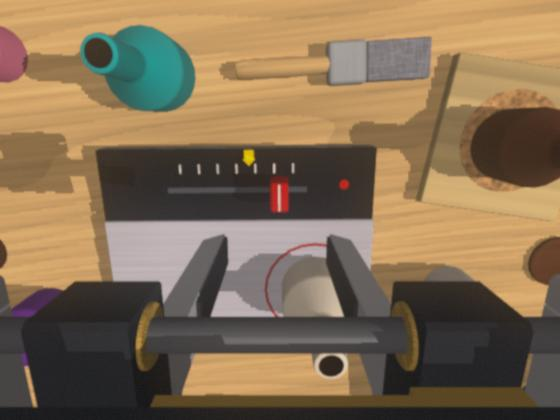

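Wrist view: fader at (279,194), pointer at (248,157), and the slot runs from column 168 to 307. Both are consistent with the overview, so I'll grip the fader and slide it down.

Request:
jog_arm([
  {"dx": 0.015,"dy": 0.024,"dz": 1,"ax": 0,"ay": 0,"az": 0,"fingers": 0.6},
  {"dx": 0.015,"dy": 0.024,"dz": 1,"ax": 0,"ay": 0,"az": 0,"fingers": 0.6},
  {"dx": 0.015,"dy": 0.024,"dz": 1,"ax": 0,"ay": 0,"az": 0,"fingers": 0.6},
  {"dx": 0.015,"dy": 0.024,"dz": 1,"ax": 0,"ay": 0,"az": 0,"fingers": 0.6},
])

```text
time_s: 3.7
ee_pos: [0.4669, 0.0894, 0.125]
tcp_rot: [-0.145, -3.127, 0.001]
ft_force: [0.2, 0.7, -0.2]
opening: 0.598
grasp_force: 0.0
```

Request:
jog_arm([
  {"dx": 0,"dy": 0,"dz": 0.3,"ax": 0,"ay": 0,"az": 0,"fingers": 0.6},
  {"dx": 0,"dy": 0,"dz": 0.5,"ax": 0,"ay": 0,"az": 0,"fingers": 0.6},
  {"dx": 0,"dy": 0,"dz": 0.65,"ax": 0,"ay": 0,"az": 0,"fingers": 0.6},
  {"dx": 0,"dy": 0,"dz": 0.65,"ax": 0,"ay": 0,"az": 0,"fingers": 0.6},
])

```text
time_s: 4.03
ee_pos: [0.4695, 0.0893, 0.064]
tcp_rot: [-0.145, -3.134, -0.0]
ft_force: [0.2, 0.6, -0.1]
opening: 0.6
grasp_force: 0.0
```

Request:
jog_arm([
  {"dx": 0,"dy": 0,"dz": 0,"ax": 0,"ay": 0,"az": 0,"fingers": 0},
  {"dx": 0,"dy": 0,"dz": 0,"ax": 0,"ay": 0,"az": 0,"fingers": 0},
  {"dx": 0,"dy": 0,"dz": 0,"ax": 0,"ay": 0,"az": 0,"fingers": 0},
  {"dx": 0,"dy": 0,"dz": 0,"ax": 0,"ay": 0,"az": 0,"fingers": 0},
  {"dx": 0,"dy": 0,"dz": 0,"ax": 0,"ay": 0,"az": 0,"fingers": 0},
  {"dx": 0,"dy": 0,"dz": 0,"ax": 0,"ay": 0,"az": 0,"fingers": 0},
  {"dx": 0,"dy": 0,"dz": 0,"ax": 0,"ay": 0,"az": 0,"fingers": 0},
  {"dx": 0,"dy": 0,"dz": 0,"ax": 0,"ay": 0,"az": 0,"fingers": 0},
], newtons=10)

```text
time_s: 4.7
ee_pos: [0.4718, 0.0878, 0.0664]
tcp_rot: [0.148, 3.136, -0.001]
ft_force: [-0.3, -1.5, 3.8]
opening: 0.189
grasp_force: 10.0
```

Request:
jog_arm([
  {"dx": 0,"dy": -0.3,"dz": 0,"ax": 0,"ay": 0,"az": 0,"fingers": 0},
  {"dx": 0,"dy": -0.6,"dz": 0,"ax": 0,"ay": 0,"az": 0,"fingers": 0},
  {"dx": 0,"dy": -0.9,"dz": 0,"ax": 0,"ay": 0,"az": 0,"fingers": 0},
  {"dx": 0,"dy": -1,"dz": 0,"ax": 0,"ay": 0,"az": 0,"fingers": 0},
  {"dx": 0,"dy": -1,"dz": 0,"ax": 0,"ay": 0,"az": 0,"fingers": 0},
])

```text
time_s: 5.12
ee_pos: [0.4625, -0.0132, 0.0664]
tcp_rot: [0.152, 3.136, -0.001]
ft_force: [-0.4, -1.7, 5.5]
opening: 0.186
grasp_force: 10.0
```

Request:
jog_arm([
  {"dx": 0,"dy": -0.03,"dz": 0,"ax": 0,"ay": 0,"az": 0,"fingers": 0},
  {"dx": 0,"dy": -0.05,"dz": 0,"ax": 0,"ay": 0,"az": 0,"fingers": 0},
  {"dx": 0,"dy": -0.05,"dz": 0,"ax": 0,"ay": 0,"az": 0,"fingers": 0},
])

```text
time_s: 5.37
ee_pos: [0.4623, -0.0152, 0.0664]
tcp_rot: [0.146, 3.136, 0.002]
ft_force: [-0.1, -0.4, 4.7]
opening: 0.19
grasp_force: 10.0
```

Request:
jog_arm([
  {"dx": 0,"dy": -0.02,"dz": 0,"ax": 0,"ay": 0,"az": 0,"fingers": 0},
  {"dx": 0,"dy": -0.04,"dz": 0,"ax": 0,"ay": 0,"az": 0,"fingers": 0},
  {"dx": 0,"dy": -0.04,"dz": 0,"ax": 0,"ay": 0,"az": 0,"fingers": 0},
])

```text
time_s: 5.62
ee_pos: [0.462, -0.0187, 0.0664]
tcp_rot: [0.146, 3.136, 0.003]
ft_force: [0.0, 0.9, 5.9]
opening: 0.19
grasp_force: 10.0
```

```bash
python3 w.py
```

```text
5.6167 [ 0.462  -0.0187  0.0664] dry [-0.0841 -0.0573  0.0664] [[-0.996, 0.093, 0.002], [0.093, 0.996, 0.002], [-0.002, 0.002, -1.0]] [-0.16 -0.01  1.81  0.    1.34 -1.64]
[ 0.38855463 -0.01177047  0.22081424]
2123 [276.6 266.7] [259 231  36  74] [(array([ 0.4686, -0.019 ,  0.05  ]), array([-0.0774, -0.0569])), (array([ 0.4592, -0.0181,  0.07  ]), array([-0.0868, -0.057 ]))]
99 [556.1 243.7] [552 236   8  16] [(array([0.4695, 0.134 , 0.05  ]), array([-0.0908,  0.0954])), (array([0.46  , 0.1169, 0.07  ]), array([-0.0986,  0.0776]))]
7 [439.9 354.9] [438 354   5   3] [(array([0.535, 0.073, 0.05 ]), array([-0.0199,  0.0408])), (array([0.5179, 0.063 , 0.07  ]), array([-0.036 ,  0.0293]))]
560 [399.7 194.4] [387 181  25  31] [(array([0.4377, 0.0544, 0.035 ]), array([-0.115 ,  0.0132]))]
```

Request:
jog_arm([
  {"dx": 0,"dy": -0.02,"dz": 0,"ax": 0,"ay": 0,"az": 0,"fingers": 0},
  {"dx": 0,"dy": -0.03,"dz": 0,"ax": 0,"ay": 0,"az": 0,"fingers": 0},
  {"dx": 0,"dy": -0.03,"dz": 0,"ax": 0,"ay": 0,"az": 0,"fingers": 0},
])

```text
time_s: 5.92
ee_pos: [0.4617, -0.0215, 0.0664]
tcp_rot: [0.145, 3.136, 0.003]
ft_force: [1.0, 1.0, 5.7]
opening: 0.19
grasp_force: 10.0
```

Request:
jog_arm([
  {"dx": 0,"dy": -0.02,"dz": 0,"ax": 0,"ay": 0,"az": 0,"fingers": 0},
  {"dx": 0,"dy": -0.02,"dz": 0,"ax": 0,"ay": 0,"az": 0,"fingers": 0},
  {"dx": 0,"dy": -0.02,"dz": 0,"ax": 0,"ay": 0,"az": 0,"fingers": 0},
])

```text
time_s: 6.17
ee_pos: [0.4616, -0.0222, 0.0664]
tcp_rot: [0.145, 3.136, 0.007]
ft_force: [1.3, 4.5, 6.3]
opening: 0.193
grasp_force: 10.0
```

Request:
jog_arm([
  {"dx": 0,"dy": 0.02,"dz": 0,"ax": 0,"ay": 0,"az": 0,"fingers": 0.5},
  {"dx": 0,"dy": 0.02,"dz": 0,"ax": 0,"ay": 0,"az": 0,"fingers": 0.5},
  {"dx": 0,"dy": 0.02,"dz": 0,"ax": 0,"ay": 0,"az": 0,"fingers": 0.5},
  {"dx": 0,"dy": 0.02,"dz": 0,"ax": 0,"ay": 0,"az": 0,"fingers": 0.5},
  {"dx": 0,"dy": 0.02,"dz": -0.3,"ax": 0,"ay": 0,"az": 0,"fingers": 0.5},
  {"dx": 0,"dy": 0.02,"dz": -0.6,"ax": 0,"ay": 0,"az": 0,"fingers": 0.5},
  {"dx": 0,"dy": 0.02,"dz": -1,"ax": 0,"ay": 0,"az": 0,"fingers": 0.5},
])

```text
time_s: 6.75
ee_pos: [0.4584, -0.023, 0.1634]
tcp_rot: [-0.147, -3.131, -0.001]
ft_force: [0.5, 0.4, 0.1]
opening: 0.499
grasp_force: 0.0
```

Request:
jog_arm([
  {"dx": 0,"dy": 1,"dz": -1,"ax": 0,"ay": 0,"az": 0,"fingers": 1},
  {"dx": 0,"dy": 1,"dz": -1,"ax": 0,"ay": 0,"az": 0,"fingers": 1},
  {"dx": 0,"dy": 1,"dz": -1,"ax": 0,"ay": 0,"az": 0,"fingers": 1},
  {"dx": 0,"dy": 1,"dz": -1,"ax": 0,"ay": 0,"az": 0,"fingers": 1},
  {"dx": 0,"dy": 1,"dz": -1,"ax": 0,"ay": 0,"az": 0,"fingers": 1},
  {"dx": 0,"dy": 1,"dz": -1,"ax": 0,"ay": 0,"az": 0,"fingers": 1},
])

```text
time_s: 7.25
ee_pos: [0.47, 0.0763, 0.2653]
tcp_rot: [0.145, 3.138, -0.001]
ft_force: [-0.1, -0.0, -0.6]
opening: 0.89
grasp_force: 0.0
```

```bash
cat > v.py <<'E'
# usage: v.py [cams] ; fits vases from given cameras
from h import *
import sys
s,d,M=tcp(); print('t',s['time_s'],'tcp',s['ee_pos'].round(4),'dry',d.round(4),'x-axis',M[:,0].round(3))
cams=sys.argv[1].split(','); P=[read_camera(c) for c in cams]
for k,p in enumerate(P): cv2.imwrite(f'pics/v_{cams[k]}.png',p['img'][:,:,::-1])
for a in sys.argv[2:]:
    n,x,y,z=a.split(','); X=np.array([float(x),float(y),float(z)]); pr=POT if 'pot' in n else VASE
    V=[]
    for c,p in zip(cams,P):
        m=mask(p,n,X+[0,0,.05],60 if c=='wrist' else 25)
        if m is not None: V.append((p,m)); q=fit([(p,m)],lambda x,y:rev(pr,x,y,X[2]),X[:2],[.01,.01]); print(' ',n,c,q[0].round(4),round(q[1],3))
    if len(V)>1: q=fit(V,lambda x,y,z:rev(pr,x,y,z),X,[.01,.01,.01]); print(n,q[0].round(4),round(q[1],3),'dry',todry(q[0]).round(4))
E
python3 v.py top,scene,wrist vase_dry,.5956,.1113,.03 vase_damp,.4549,.3294,.015; python3 w.py | tail -4
```

```text
t 7.25 tcp [0.47   0.0763 0.2653] dry [-0.0849  0.038   0.2653] x-axis [-0.996  0.092 -0.   ]
  vase_dry scene [0.595  0.1084] 0.101
  vase_dry wrist [0.5935 0.1112] 0.39
vase_dry [0.5961 0.1108 0.0274] 0.246 dry [0.0374 0.0841]
  vase_damp top [0.454  0.3311] 0.1
  vase_damp scene [0.4563 0.329 ] 0.06
  vase_damp wrist [0.4553 0.3323] 0.034
vase_damp [0.4551 0.3299 0.0149] 0.078 dry [-0.1234  0.2891]
[0.39691764 0.08297479 0.41956135]
503 [189.5 191.6] [177 177  24  31] [(array([ 0.4677, -0.0226,  0.05  ]), array([-0.078 , -0.0606])), (array([ 0.4639, -0.0169,  0.07  ]), array([-0.0823, -0.0553]))]
62 [342.  182.9] [338 179   9   9] [(array([0.4741, 0.1493, 0.05  ]), array([-0.0876,  0.1111])), (array([0.4699, 0.1457, 0.07  ]), array([-0.0915,  0.1071]))]
137 [255.6 157.2] [250 151  12  15] [(array([0.438 , 0.0549, 0.035 ]), array([-0.1148,  0.0138]))]
```

View pics/v_wrist.png

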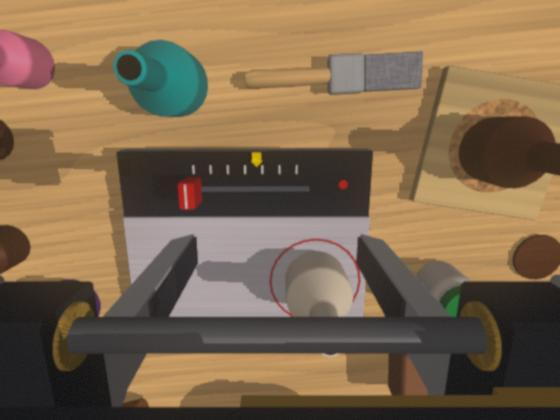

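Fader is at the left end of its slot, (190,192), so it is off. The pale vase is at (0.595,0.111), and I'll grasp it next.

Request:
jog_arm([
  {"dx": -0.4,"dy": 0.465,"dz": 0,"ax": 0,"ay": 0,"az": 0,"fingers": 0.9},
  {"dx": -0.8,"dy": 0.465,"dz": 0,"ax": 0,"ay": 0,"az": 0,"fingers": 0.9},
  {"dx": -1,"dy": 0.465,"dz": 0,"ax": 0,"ay": 0,"az": 0,"fingers": 0.9},
  {"dx": -1,"dy": 0.465,"dz": 0,"ax": 0,"ay": 0,"az": 0,"fingers": 0.9},
])

```text
time_s: 8.08
ee_pos: [0.5779, 0.1132, 0.2614]
tcp_rot: [-0.147, -3.135, 0.001]
ft_force: [-0.7, -0.7, -0.8]
opening: 0.905
grasp_force: 0.0
```

Request:
jog_arm([
  {"dx": -0.21,"dy": 0,"dz": 0,"ax": 0,"ay": 0,"az": 0,"fingers": 0.9},
  {"dx": -0.21,"dy": 0,"dz": 0,"ax": 0,"ay": 0,"az": 0,"fingers": 0.9},
  {"dx": -0.21,"dy": 0,"dz": 0,"ax": 0,"ay": 0,"az": 0,"fingers": 0.9},
  {"dx": -0.21,"dy": 0,"dz": 0.3,"ax": 0,"ay": 0,"az": 0,"fingers": 0.9},
  {"dx": -0.21,"dy": 0,"dz": 0.6,"ax": 0,"ay": 0,"az": 0,"fingers": 0.9},
  {"dx": -0.21,"dy": 0,"dz": 0.9,"ax": 0,"ay": 0,"az": 0,"fingers": 0.9},
  {"dx": -0.21,"dy": 0,"dz": 0.9,"ax": 0,"ay": 0,"az": 0,"fingers": 0.9},
])

```text
time_s: 8.67
ee_pos: [0.5899, 0.1108, 0.1688]
tcp_rot: [-0.147, -3.125, 0.002]
ft_force: [-1.5, 0.0, -1.9]
opening: 0.899
grasp_force: 0.0
```

```bash
python3 v.py scene vase_dry,.5956,.1113,.03
```

```text
t 8.6667 tcp [0.5899 0.1108 0.1688] dry [0.0312 0.0836 0.1688] x-axis [-0.996  0.094  0.013]
  vase_dry scene [0.5959 0.1097] 0.064
```

Request:
jog_arm([
  {"dx": 0,"dy": 0,"dz": 0.15,"ax": 0,"ay": 0,"az": 0,"fingers": 0.9},
  {"dx": 0,"dy": 0,"dz": 0.29,"ax": 0,"ay": 0,"az": 0,"fingers": 0.9},
  {"dx": 0,"dy": 0,"dz": 0.29,"ax": 0,"ay": 0,"az": 0,"fingers": 0.9},
  {"dx": 0,"dy": 0,"dz": 0.29,"ax": 0,"ay": 0,"az": 0,"fingers": 0},
  {"dx": 0,"dy": 0,"dz": 0.29,"ax": 0,"ay": 0,"az": 0,"fingers": 0},
  {"dx": 0,"dy": 0,"dz": 0.29,"ax": 0,"ay": 0,"az": 0,"fingers": 0},
  {"dx": 0,"dy": 0,"dz": 0.29,"ax": 0,"ay": 0,"az": 0,"fingers": 0},
], newtons=20)

```text
time_s: 9.35
ee_pos: [0.5956, 0.1112, 0.1483]
tcp_rot: [0.147, 3.135, 0.001]
ft_force: [-0.4, -0.4, -0.5]
opening: 0.652
grasp_force: 0.0
```

Request:
jog_arm([
  {"dx": 0,"dy": 0,"dz": 0,"ax": 0,"ay": 0,"az": 0,"fingers": 0},
  {"dx": 0,"dy": 0,"dz": 0,"ax": 0,"ay": 0,"az": 0,"fingers": 0},
  {"dx": 0,"dy": 0,"dz": 0,"ax": 0,"ay": 0,"az": 0,"fingers": 0},
  {"dx": 0,"dy": 0,"dz": 0,"ax": 0,"ay": 0,"az": 0,"fingers": 0},
  {"dx": 0,"dy": 0,"dz": 0,"ax": 0,"ay": 0,"az": 0,"fingers": 0},
  {"dx": 0,"dy": 0,"dz": 0,"ax": 0,"ay": 0,"az": 0,"fingers": 0},
  {"dx": 0,"dy": 0,"dz": 0,"ax": 0,"ay": 0,"az": 0,"fingers": 0},
])

```text
time_s: 9.93
ee_pos: [0.5947, 0.1112, 0.1464]
tcp_rot: [-0.147, -3.138, -0.0]
ft_force: [-0.3, 0.8, 0.4]
opening: 0.298
grasp_force: 20.0
```

Request:
jog_arm([
  {"dx": 0,"dy": 0,"dz": -0.15,"ax": 0,"ay": 0,"az": 0,"fingers": 0},
  {"dx": 0,"dy": 0,"dz": -0.3,"ax": 0,"ay": 0,"az": 0,"fingers": 0},
  {"dx": 0,"dy": -0.2,"dz": -0.3,"ax": 0,"ay": 0,"az": 0,"fingers": 0},
  {"dx": 0,"dy": -0.5,"dz": -0.3,"ax": 0,"ay": 0,"az": 0,"fingers": 0},
  {"dx": 0,"dy": -0.8,"dz": -0.3,"ax": 0,"ay": 0,"az": 0,"fingers": 0},
  {"dx": 0,"dy": -1,"dz": -0.3,"ax": 0,"ay": 0,"az": 0,"fingers": 0},
  {"dx": 0,"dy": -1,"dz": -0.3,"ax": 0,"ay": 0,"az": 0,"fingers": 0},
])

```text
time_s: 10.52
ee_pos: [0.5845, 0.0075, 0.1752]
tcp_rot: [-0.154, -3.135, 0.004]
ft_force: [0.4, -0.1, -3.4]
opening: 0.295
grasp_force: 20.0
```

Request:
jog_arm([
  {"dx": 0,"dy": -0.25,"dz": 0,"ax": 0,"ay": 0,"az": 0,"fingers": 0},
  {"dx": 0,"dy": -0.45,"dz": 0,"ax": 0,"ay": 0,"az": 0,"fingers": 0},
  {"dx": 0,"dy": -0.45,"dz": 0,"ax": 0,"ay": 0,"az": 0,"fingers": 0},
  {"dx": 0,"dy": -0.45,"dz": 0,"ax": 0,"ay": 0,"az": 0,"fingers": 0},
  {"dx": 0,"dy": -0.45,"dz": 0.15,"ax": 0,"ay": 0,"az": 0,"fingers": 0},
  {"dx": 0,"dy": -0.45,"dz": 0.25,"ax": 0,"ay": 0,"az": 0,"fingers": 0},
  {"dx": 0,"dy": -0.45,"dz": 0.29,"ax": 0,"ay": 0,"az": 0,"fingers": 0},
  {"dx": 0,"dy": -0.45,"dz": 0.29,"ax": 0,"ay": 0,"az": 0,"fingers": 0},
])

```text
time_s: 11.18
ee_pos: [0.5807, -0.032, 0.1467]
tcp_rot: [-0.145, -3.136, -0.001]
ft_force: [0.1, 0.2, -3.3]
opening: 0.301
grasp_force: 20.0
```

Request:
jog_arm([
  {"dx": 0,"dy": 0,"dz": 0.005,"ax": 0,"ay": 0,"az": 0,"fingers": 0},
  {"dx": 0,"dy": 0,"dz": 0.005,"ax": 0,"ay": 0,"az": 0,"fingers": 0},
  {"dx": 0,"dy": 0,"dz": 0.005,"ax": 0,"ay": 0,"az": 0,"fingers": 0},
  {"dx": 0,"dy": 0,"dz": 0.005,"ax": 0,"ay": 0,"az": 0,"fingers": 0.7},
  {"dx": 0,"dy": 0,"dz": 0.005,"ax": 0,"ay": 0,"az": 0,"fingers": 0.7},
  {"dx": 0,"dy": 0,"dz": 0.005,"ax": 0,"ay": 0,"az": 0,"fingers": 0.7},
  {"dx": 0,"dy": 0,"dz": 0.005,"ax": 0,"ay": 0,"az": 0,"fingers": 0.7},
  {"dx": 0,"dy": 0,"dz": 0.005,"ax": 0,"ay": 0,"az": 0,"fingers": 0.7},
])

```text
time_s: 11.85
ee_pos: [0.5815, -0.0333, 0.1476]
tcp_rot: [0.147, 3.137, -0.0]
ft_force: [-0.6, -0.3, 0.3]
opening: 0.617
grasp_force: 0.0
```

Request:
jog_arm([
  {"dx": 0,"dy": 0,"dz": -0.4,"ax": 0,"ay": 0,"az": 0,"fingers": 0.9},
  {"dx": 0,"dy": 0,"dz": -0.8,"ax": 0,"ay": 0,"az": 0,"fingers": 0.9},
  {"dx": 0,"dy": 0,"dz": -1,"ax": 0,"ay": 0,"az": 0,"fingers": 0.9},
  {"dx": 0,"dy": 0,"dz": -1,"ax": 0,"ay": 0,"az": 0,"fingers": 0.9},
])

```text
time_s: 12.18
ee_pos: [0.5837, -0.0336, 0.2545]
tcp_rot: [0.147, 3.125, -0.002]
ft_force: [0.4, -0.2, 1.6]
opening: 0.885
grasp_force: 0.0
```

Request:
jog_arm([
  {"dx": 0.4,"dy": 0.9,"dz": 0,"ax": 0,"ay": 0,"az": 0,"fingers": 0.9},
  {"dx": 0.4,"dy": 0.9,"dz": 0,"ax": 0,"ay": 0,"az": 0,"fingers": 0.9},
  {"dx": 0.4,"dy": 0.9,"dz": 0,"ax": 0,"ay": 0,"az": 0,"fingers": 0.9},
])

```text
time_s: 12.43
ee_pos: [0.5481, 0.0636, 0.2463]
tcp_rot: [-0.143, -3.137, -0.004]
ft_force: [-0.5, 0.3, -0.4]
opening: 0.9
grasp_force: 0.0
```

Request:
jog_arm([
  {"dx": 0.4,"dy": 0.9,"dz": 0,"ax": 0,"ay": 0,"az": 0,"fingers": 0.9},
  {"dx": 0.4,"dy": 0.9,"dz": 0,"ax": 0,"ay": 0,"az": 0,"fingers": 0.9},
  {"dx": 0.4,"dy": 0.9,"dz": 0,"ax": 0,"ay": 0,"az": 0,"fingers": 0.9},
])

```text
time_s: 12.68
ee_pos: [0.5163, 0.1575, 0.246]
tcp_rot: [-0.141, -3.136, -0.003]
ft_force: [0.4, 0.3, -0.8]
opening: 0.901
grasp_force: 0.0
```

Request:
jog_arm([
  {"dx": 0.4,"dy": 0.9,"dz": 0,"ax": 0,"ay": 0,"az": 0,"fingers": 0.9},
  {"dx": 0.4,"dy": 0.9,"dz": 0,"ax": 0,"ay": 0,"az": 0,"fingers": 0.9},
  {"dx": 0.4,"dy": 0.9,"dz": 0,"ax": 0,"ay": 0,"az": 0,"fingers": 0.9},
])

```text
time_s: 12.93
ee_pos: [0.4847, 0.2508, 0.2459]
tcp_rot: [-0.141, -3.136, -0.003]
ft_force: [-0.2, -0.3, -0.6]
opening: 0.9
grasp_force: 0.0
```

Request:
jog_arm([
  {"dx": 0.4,"dy": 0.8,"dz": 0,"ax": 0,"ay": 0,"az": 0,"fingers": 0.9},
  {"dx": 0.4,"dy": 0.8,"dz": 0,"ax": 0,"ay": 0,"az": 0,"fingers": 0.9},
  {"dx": 0.4,"dy": 0.8,"dz": 0,"ax": 0,"ay": 0,"az": 0,"fingers": 0.9},
  {"dx": 0.4,"dy": 0.8,"dz": 0,"ax": 0,"ay": 0,"az": 0,"fingers": 0.9},
  {"dx": 0.4,"dy": 0.8,"dz": 0,"ax": 0,"ay": 0,"az": 0,"fingers": 0.9},
])

```text
time_s: 13.35
ee_pos: [0.4545, 0.3299, 0.2461]
tcp_rot: [-0.146, -3.137, 0.003]
ft_force: [-0.5, -0.3, -0.9]
opening: 0.9
grasp_force: 0.0
```

```bash
python3 v.py scene,top vase_damp,.455,.33,.015 vase_dry,.5815,-.033,.03
```

```text
t 13.35 tcp [0.4545 0.3299 0.2461] dry [-0.124   0.2891  0.2461] x-axis [-0.996  0.093  0.001]
  vase_damp scene [0.456  0.3284] 0.107
  vase_damp top [0.4558 0.3295] 2.596
vase_damp [0.4532 0.3277 0.0091] 1.343 dry [-0.1251  0.2868]
  vase_dry scene [ 0.5815 -0.0369] 0.101
  vase_dry top [ 0.5795 -0.0317] 0.105
vase_dry [ 0.5827 -0.0334  0.0275] 0.12 dry [ 0.0375 -0.0606]
```

Request:
jog_arm([
  {"dx": 0,"dy": 0,"dz": 0.4,"ax": 0,"ay": 0,"az": 0,"fingers": 0.9},
  {"dx": 0,"dy": 0,"dz": 0.7,"ax": 0,"ay": 0,"az": 0,"fingers": 0.9},
  {"dx": 0,"dy": 0,"dz": 1,"ax": 0,"ay": 0,"az": 0,"fingers": 0.9},
  {"dx": 0,"dy": 0,"dz": 1,"ax": 0,"ay": 0,"az": 0,"fingers": 0.9},
])

```text
time_s: 13.98
ee_pos: [0.4514, 0.3273, 0.1397]
tcp_rot: [-0.149, -3.127, 0.012]
ft_force: [-1.6, 0.5, -2.1]
opening: 0.897
grasp_force: 0.0
```

Request:
jog_arm([
  {"dx": 0,"dy": 0,"dz": 0.15,"ax": 0,"ay": 0,"az": 0,"fingers": 0.9},
  {"dx": 0,"dy": 0,"dz": 0.15,"ax": 0,"ay": 0,"az": 0,"fingers": 0.9},
  {"dx": 0,"dy": 0,"dz": 0.15,"ax": 0,"ay": 0,"az": 0,"fingers": 0},
  {"dx": 0,"dy": 0,"dz": 0.15,"ax": 0,"ay": 0,"az": 0,"fingers": 0},
  {"dx": 0,"dy": 0,"dz": 0.15,"ax": 0,"ay": 0,"az": 0,"fingers": 0},
  {"dx": 0,"dy": 0,"dz": 0.15,"ax": 0,"ay": 0,"az": 0,"fingers": 0},
  {"dx": 0,"dy": 0,"dz": 0.15,"ax": 0,"ay": 0,"az": 0,"fingers": 0},
  {"dx": 0,"dy": 0,"dz": 0.15,"ax": 0,"ay": 0,"az": 0,"fingers": 0},
])

```text
time_s: 14.65
ee_pos: [0.4549, 0.3304, 0.1327]
tcp_rot: [0.147, 3.137, 0.001]
ft_force: [0.7, 0.2, 0.5]
opening: 0.51
grasp_force: 0.0
```

Request:
jog_arm([
  {"dx": 0,"dy": 0,"dz": 0,"ax": 0,"ay": 0,"az": 0,"fingers": 0},
  {"dx": 0,"dy": 0,"dz": 0,"ax": 0,"ay": 0,"az": 0,"fingers": 0},
  {"dx": 0,"dy": 0,"dz": 0,"ax": 0,"ay": 0,"az": 0,"fingers": 0},
  {"dx": 0,"dy": 0,"dz": -0.2,"ax": 0,"ay": 0,"az": 0,"fingers": 0},
  {"dx": 0,"dy": 0,"dz": -0.4,"ax": 0,"ay": 0,"az": 0,"fingers": 0},
  {"dx": 0,"dy": 0,"dz": -0.7,"ax": 0,"ay": 0,"az": 0,"fingers": 0},
  {"dx": 0,"dy": 0,"dz": -1,"ax": 0,"ay": 0,"az": 0,"fingers": 0},
  {"dx": 0,"dy": 0,"dz": -1,"ax": 0,"ay": 0,"az": 0,"fingers": 0},
])

```text
time_s: 15.32
ee_pos: [0.4568, 0.3315, 0.2382]
tcp_rot: [0.147, 3.129, 0.009]
ft_force: [2.1, 0.8, -1.5]
opening: 0.298
grasp_force: 20.0
```

Request:
jog_arm([
  {"dx": -0.3,"dy": -0.3,"dz": 0,"ax": 0,"ay": 0,"az": 0,"fingers": 0},
  {"dx": -0.55,"dy": -0.65,"dz": 0,"ax": 0,"ay": 0,"az": 0,"fingers": 0},
  {"dx": -0.8,"dy": -1,"dz": 0,"ax": 0,"ay": 0,"az": 0,"fingers": 0},
])

```text
time_s: 15.57
ee_pos: [0.523, 0.2254, 0.2293]
tcp_rot: [-0.143, -3.135, 0.002]
ft_force: [1.4, 1.3, -4.0]
opening: 0.295
grasp_force: 20.0
```

Request:
jog_arm([
  {"dx": -0.3,"dy": -0.3,"dz": 0,"ax": 0,"ay": 0,"az": 0,"fingers": 0},
  {"dx": -0.6,"dy": -0.65,"dz": 0,"ax": 0,"ay": 0,"az": 0,"fingers": 0},
  {"dx": -0.84,"dy": -1,"dz": 0,"ax": 0,"ay": 0,"az": 0,"fingers": 0},
  {"dx": -0.84,"dy": -1,"dz": 0,"ax": 0,"ay": 0,"az": 0,"fingers": 0},
  {"dx": -0.84,"dy": -1,"dz": 0,"ax": 0,"ay": 0,"az": 0,"fingers": 0},
])

```text
time_s: 15.98
ee_pos: [0.5979, 0.1156, 0.2284]
tcp_rot: [-0.155, -3.133, 0.002]
ft_force: [-0.4, -0.1, -3.5]
opening: 0.294
grasp_force: 20.0
```

Request:
jog_arm([
  {"dx": 0,"dy": -0.04,"dz": 0,"ax": 0,"ay": 0,"az": 0,"fingers": 0},
  {"dx": 0,"dy": -0.04,"dz": 0,"ax": 0,"ay": 0,"az": 0,"fingers": 0},
])

```text
time_s: 16.15
ee_pos: [0.5961, 0.1152, 0.2306]
tcp_rot: [-0.146, -3.135, 0.0]
ft_force: [0.4, 0.2, -3.6]
opening: 0.295
grasp_force: 20.0
```

```bash
python3 v.py scene,top vase_damp,.599,.111,.115
```

```text
t 16.15 tcp [0.5961 0.1152 0.2306] dry [0.037  0.0886 0.2306] x-axis [-0.996  0.093  0.003]
  vase_damp scene [0.5949 0.1149] 0.202
  vase_damp top [0.5839 0.119 ] 0.784
vase_damp [0.5962 0.1173 0.1152] 0.506 dry [0.0369 0.0907]
```

Request:
jog_arm([
  {"dx": -0.02,"dy": -0.02,"dz": 0.25,"ax": 0,"ay": 0,"az": 0,"fingers": 0},
  {"dx": -0.02,"dy": -0.02,"dz": 0.5,"ax": 0,"ay": 0,"az": 0,"fingers": 0},
  {"dx": -0.02,"dy": -0.02,"dz": 0.7,"ax": 0,"ay": 0,"az": 0,"fingers": 0},
  {"dx": -0.02,"dy": -0.02,"dz": 0.8,"ax": 0,"ay": 0,"az": 0,"fingers": 0},
  {"dx": -0.02,"dy": -0.02,"dz": 0.84,"ax": 0,"ay": 0,"az": 0,"fingers": 0},
  {"dx": -0.02,"dy": -0.02,"dz": 0.84,"ax": 0,"ay": 0,"az": 0,"fingers": 0},
  {"dx": -0.02,"dy": -0.02,"dz": 0.84,"ax": 0,"ay": 0,"az": 0,"fingers": 0},
])

```text
time_s: 16.93
ee_pos: [0.5994, 0.1132, 0.1491]
tcp_rot: [0.146, 3.136, 0.001]
ft_force: [0.5, -0.2, -4.2]
opening: 0.302
grasp_force: 20.0
```

```bash
python3 v.py scene vase_damp,.599,.111,.03; python3 -c "
from h import *
print(get_state()['ft_force'])"
```

```text
t 16.9333 tcp [0.5994 0.1132 0.1491] dry [0.0404 0.0869 0.1491] x-axis [-0.996  0.093 -0.002]
  vase_damp scene [0.5947 0.1082] 0.221
[ 0.58139627 -0.37531503 -3.30712094]
```

Request:
jog_arm([
  {"dx": 0,"dy": 0,"dz": 0.02,"ax": 0,"ay": 0,"az": 0,"fingers": 0},
  {"dx": 0,"dy": 0,"dz": 0.025,"ax": 0,"ay": 0,"az": 0,"fingers": 0},
  {"dx": 0,"dy": 0,"dz": 0.025,"ax": 0,"ay": 0,"az": 0,"fingers": 0},
  {"dx": 0,"dy": 0,"dz": 0.025,"ax": 0,"ay": 0,"az": 0,"fingers": 0},
])

```text
time_s: 17.37
ee_pos: [0.5995, 0.1129, 0.1485]
tcp_rot: [0.147, 3.135, 0.001]
ft_force: [-3.2, -0.0, 4.9]
opening: 0.298
grasp_force: 20.0
```

Request:
jog_arm([
  {"dx": 0,"dy": 0,"dz": 0,"ax": 0,"ay": 0,"az": 0,"fingers": 0.9},
  {"dx": 0,"dy": 0,"dz": 0,"ax": 0,"ay": 0,"az": 0,"fingers": 0.9},
  {"dx": 0,"dy": 0,"dz": 0,"ax": 0,"ay": 0,"az": 0,"fingers": 0.9},
  {"dx": 0,"dy": 0,"dz": 0,"ax": 0,"ay": 0,"az": 0,"fingers": 0.9},
  {"dx": 0,"dy": 0,"dz": 0,"ax": 0,"ay": 0,"az": 0,"fingers": 0.9},
  {"dx": 0,"dy": 0,"dz": -0.3,"ax": 0,"ay": 0,"az": 0,"fingers": 0.9},
  {"dx": 0,"dy": 0,"dz": -0.7,"ax": 0,"ay": 0,"az": 0,"fingers": 0.9},
  {"dx": 0,"dy": 0,"dz": -1,"ax": 0,"ay": 0,"az": 0,"fingers": 0.9},
])

```text
time_s: 18.03
ee_pos: [0.5989, 0.1125, 0.2471]
tcp_rot: [0.147, 3.138, 0.0]
ft_force: [0.2, 0.1, 1.0]
opening: 0.83
grasp_force: 0.0
```

Request:
jog_arm([
  {"dx": 0.015,"dy": -0.75,"dz": 0,"ax": 0,"ay": 0,"az": 0,"fingers": 0.9},
  {"dx": 0.015,"dy": -0.75,"dz": 0,"ax": 0,"ay": 0,"az": 0,"fingers": 0.9},
  {"dx": 0.015,"dy": -0.75,"dz": 0,"ax": 0,"ay": 0,"az": 0,"fingers": 0.9},
])

```text
time_s: 18.28
ee_pos: [0.5905, 0.0331, 0.2466]
tcp_rot: [0.156, 3.136, -0.005]
ft_force: [0.0, 0.4, -0.1]
opening: 0.899
grasp_force: 0.0
```

Request:
jog_arm([
  {"dx": 0.015,"dy": -0.71,"dz": 0,"ax": 0,"ay": 0,"az": 0,"fingers": 0.9},
  {"dx": 0.015,"dy": -0.71,"dz": 0,"ax": 0,"ay": 0,"az": 0,"fingers": 0.9},
  {"dx": 0.015,"dy": -0.71,"dz": 0,"ax": 0,"ay": 0,"az": 0,"fingers": 0.9},
  {"dx": 0.015,"dy": -0.71,"dz": 0,"ax": 0,"ay": 0,"az": 0,"fingers": 0.9},
  {"dx": 0.015,"dy": -0.71,"dz": 0,"ax": 0,"ay": 0,"az": 0,"fingers": 0.9},
])

```text
time_s: 18.7
ee_pos: [0.5823, -0.0318, 0.2452]
tcp_rot: [-0.147, -3.138, -0.002]
ft_force: [-0.0, 0.5, -0.5]
opening: 0.899
grasp_force: 0.0
```

```bash
python3 v.py scene,top vase_damp,.599,.111,.03 vase_dry,.5815,-.033,.03
```

```text
t 18.7 tcp [ 0.5823 -0.0318  0.2452] dry [ 0.037  -0.0591  0.2452] x-axis [-0.996  0.094  0.   ]
  vase_damp scene [0.5932 0.1113] 0.064
  vase_damp top [0.5918 0.1148] 0.125
vase_damp [0.594  0.1134 0.0295] 0.105 dry [0.035  0.0866]
  vase_dry scene [ 0.583  -0.0352] 0.061
  vase_dry top [ 0.5822 -0.0312] 0.603
vase_dry [ 0.5848 -0.0321  0.0305] 0.336 dry [ 0.0395 -0.0592]
```

View pics/v_scene.png

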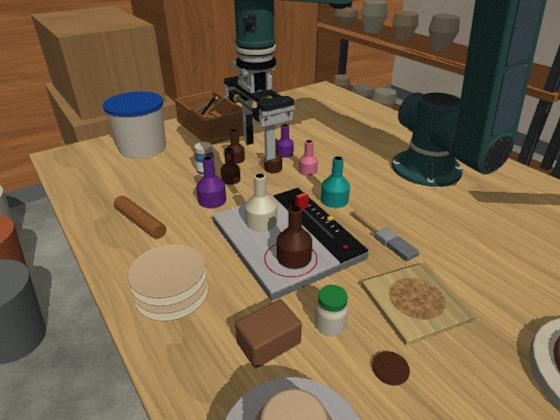

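The scene shows the dark vase in the ring at about (294,240), the pale vase at (262,205), and the coaster free at (418,297).

Request:
jog_arm([
  {"dx": 0,"dy": 0,"dz": 0.4,"ax": 0,"ay": 0,"az": 0,"fingers": 0.9},
  {"dx": 0,"dy": 0,"dz": 0.7,"ax": 0,"ay": 0,"az": 0,"fingers": 0.9},
  {"dx": 0,"dy": 0,"dz": 0.98,"ax": 0,"ay": 0,"az": 0,"fingers": 0.9},
  {"dx": 0,"dy": 0,"dz": 0.98,"ax": 0,"ay": 0,"az": 0,"fingers": 0.9},
  {"dx": 0,"dy": 0,"dz": 0.98,"ax": 0,"ay": 0,"az": 0,"fingers": 0},
  {"dx": 0,"dy": 0,"dz": 0.98,"ax": 0,"ay": 0,"az": 0,"fingers": 0},
  {"dx": 0,"dy": 0,"dz": 0.98,"ax": 0,"ay": 0,"az": 0,"fingers": 0},
  {"dx": 0,"dy": 0,"dz": 0.98,"ax": 0,"ay": 0,"az": 0,"fingers": 0},
])

```text
time_s: 19.67
ee_pos: [0.5838, -0.0326, 0.1504]
tcp_rot: [0.147, 3.133, -0.001]
ft_force: [0.3, 0.5, 0.3]
opening: 0.652
grasp_force: 0.0
```

Request:
jog_arm([
  {"dx": 0,"dy": 0,"dz": 0,"ax": 0,"ay": 0,"az": 0,"fingers": 0},
  {"dx": 0,"dy": 0,"dz": 0,"ax": 0,"ay": 0,"az": 0,"fingers": 0},
  {"dx": 0,"dy": 0,"dz": 0,"ax": 0,"ay": 0,"az": 0,"fingers": 0},
  {"dx": 0,"dy": 0,"dz": 0,"ax": 0,"ay": 0,"az": 0,"fingers": 0},
  {"dx": 0,"dy": 0,"dz": 0,"ax": 0,"ay": 0,"az": 0,"fingers": 0},
  {"dx": 0,"dy": 0,"dz": 0,"ax": 0,"ay": 0,"az": 0,"fingers": 0},
])

```text
time_s: 20.17
ee_pos: [0.5823, -0.0328, 0.1475]
tcp_rot: [0.147, 3.138, -0.001]
ft_force: [0.1, -0.7, 0.9]
opening: 0.298
grasp_force: 20.0
```

```bash
cat > c.py <<'E'
from h import *
s,d,M=tcp(); print(s['ee_pos'],d,s['ft_force'])
T=read_camera('top');S=read_camera('scene'); X=np.array([.4525,.337,.015]); V=[]
for p in (T,S):
    m=mask(p,'ware_board',X,40)
    if m is not None: V.append((p,m)); print(m.sum(),fit([(p,m)],lambda x,y,w:box(x,y,w,.16,.16,.015),[X[0],X[1],-.24],[.01,.01,.08]))
a=(S['img'][250:345,355:480,::-1]); b=T['img'][190:290,110:220,::-1]
cv2.imwrite('pics/c.png',np.hstack([cv2.resize(a,None,fx=3,fy=3),cv2.resize(b,(314,285))]))
# cork colour test
for p in (T,S):
    u=proj(p,X)[0]; h=cv2.cvtColor(p['img'],cv2.COLOR_RGB2LAB).astype(int); 
    ring=np.array([X+[r*np.cos(t),r*np.sin(t),0] for r in (.03,.065) for t in A]); q=proj(p,ring).round().astype(int); v=h[q[:,1],q[:,0]]
    a,b=np.median(v[:32],0),np.median(v[32:],0); print(a,b)
    k=((h-(a+b)/2)@(a-b)>0)
    yy,xx=np.mgrid[:420,:560]; poly=render(p,box(X[0],X[1],-.24,.15,.15,0.0001,.015))>.5
    m=(k&poly).astype(float); print('cork',m.sum(),fit([(p,m)],lambda x,y:rev([(0,.055),(.0001,.055)],x,y,.015),X[:2],[.01,.01]))
E
python3 c.py
```

```text
[ 0.58231949 -0.03276878  0.14749011] [ 0.0370897  -0.06006832  0.14749011] [ 0.06484918 -0.70576912  0.88410624]
3482.0 (array([ 0.45238344,  0.33855725, -0.23697934]), np.float64(0.05586714869750312))
5310.0 (array([ 0.45408574,  0.33457833, -0.24010812]), np.float64(0.05752741774675973))
[109.5 141.  157. ] [138. 134. 159.]
cork 1525.0 (array([0.45239584, 0.33734486]), np.float64(0.19645130183220832))
[123. 137. 156.] [155.5 130.  157. ]
cork 2006.0 (array([0.45336194, 0.33623284]), np.float64(0.19687017379234842))
```

Request:
jog_arm([
  {"dx": 0,"dy": 0,"dz": -0.2,"ax": 0,"ay": 0,"az": 0,"fingers": 0},
  {"dx": 0,"dy": 0,"dz": -0.5,"ax": 0,"ay": 0,"az": 0,"fingers": 0},
  {"dx": 0.2,"dy": 0,"dz": -0.8,"ax": 0,"ay": 0,"az": 0,"fingers": 0},
  {"dx": 0.5,"dy": 0,"dz": -1,"ax": 0,"ay": 0,"az": 0,"fingers": 0},
  {"dx": 0.8,"dy": 0,"dz": -1,"ax": 0,"ay": 0,"az": 0,"fingers": 0},
  {"dx": 1,"dy": 0,"dz": -1,"ax": 0,"ay": 0,"az": 0,"fingers": 0},
])

```text
time_s: 20.87
ee_pos: [0.4811, -0.0227, 0.2487]
tcp_rot: [0.147, 3.137, 0.001]
ft_force: [1.0, -0.8, -3.1]
opening: 0.298
grasp_force: 20.0
```

Request:
jog_arm([
  {"dx": 0.1,"dy": 0.3,"dz": 0,"ax": 0,"ay": 0,"az": 0,"fingers": 0},
  {"dx": 0.2,"dy": 0.65,"dz": 0,"ax": 0,"ay": 0,"az": 0,"fingers": 0},
  {"dx": 0.3,"dy": 1,"dz": 0,"ax": 0,"ay": 0,"az": 0,"fingers": 0},
])

```text
time_s: 21.12
ee_pos: [0.461, 0.0799, 0.2466]
tcp_rot: [-0.151, -3.136, -0.001]
ft_force: [0.8, 0.5, -3.6]
opening: 0.298
grasp_force: 19.9
```

Request:
jog_arm([
  {"dx": 0.1,"dy": 0.35,"dz": 0,"ax": 0,"ay": 0,"az": 0,"fingers": 0},
  {"dx": 0.2,"dy": 0.7,"dz": 0,"ax": 0,"ay": 0,"az": 0,"fingers": 0},
  {"dx": 0.33,"dy": 1,"dz": 0,"ax": 0,"ay": 0,"az": 0,"fingers": 0},
])

```text
time_s: 21.37
ee_pos: [0.4377, 0.184, 0.2463]
tcp_rot: [-0.146, -3.136, -0.001]
ft_force: [0.3, 0.3, -3.3]
opening: 0.296
grasp_force: 19.9
```

Request:
jog_arm([
  {"dx": 0,"dy": 0.35,"dz": 0,"ax": 0,"ay": 0,"az": 0,"fingers": 0},
  {"dx": 0,"dy": 0.7,"dz": 0,"ax": 0,"ay": 0,"az": 0,"fingers": 0},
  {"dx": 0,"dy": 1,"dz": 0,"ax": 0,"ay": 0,"az": 0,"fingers": 0},
])

```text
time_s: 21.62
ee_pos: [0.447, 0.2837, 0.2464]
tcp_rot: [-0.145, -3.136, -0.0]
ft_force: [-0.3, -0.0, -2.4]
opening: 0.297
grasp_force: 20.0
```

Request:
jog_arm([
  {"dx": 0,"dy": 0.25,"dz": 0,"ax": 0,"ay": 0,"az": 0,"fingers": 0},
  {"dx": 0,"dy": 0.45,"dz": 0,"ax": 0,"ay": 0,"az": 0,"fingers": 0},
  {"dx": 0,"dy": 0.555,"dz": 0,"ax": 0,"ay": 0,"az": 0,"fingers": 0},
  {"dx": 0,"dy": 0.555,"dz": 0,"ax": 0,"ay": 0,"az": 0,"fingers": 0},
  {"dx": 0,"dy": 0.555,"dz": 0,"ax": 0,"ay": 0,"az": 0,"fingers": 0},
  {"dx": 0,"dy": 0.555,"dz": 0,"ax": 0,"ay": 0,"az": 0,"fingers": 0},
])

```text
time_s: 22.12
ee_pos: [0.4532, 0.3355, 0.2472]
tcp_rot: [-0.149, -3.137, 0.002]
ft_force: [-0.6, -0.2, -3.3]
opening: 0.298
grasp_force: 20.0
```

```bash
python3 v.py scene,top vase_dry,.453,.3365,.13 vase_damp,.594,.113,.03
```

```text
t 22.1167 tcp [0.4532 0.3355 0.2472] dry [-0.1258  0.2946  0.2472] x-axis [-0.996  0.095  0.001]
  vase_dry scene [0.4526 0.3342] 0.148
  vase_damp scene [0.5933 0.1113] 0.063
  vase_damp top [0.5898 0.1169] 0.06
vase_damp [0.5935 0.114  0.0295] 0.122 dry [0.0345 0.0871]
```

Request:
jog_arm([
  {"dx": 0,"dy": 0,"dz": 0.3,"ax": 0,"ay": 0,"az": 0,"fingers": 0},
  {"dx": 0,"dy": 0,"dz": 0.6,"ax": 0,"ay": 0,"az": 0,"fingers": 0},
  {"dx": 0,"dy": 0,"dz": 0.85,"ax": 0,"ay": 0,"az": 0,"fingers": 0},
  {"dx": 0,"dy": 0,"dz": 1,"ax": 0,"ay": 0,"az": 0,"fingers": 0},
  {"dx": 0,"dy": 0,"dz": 1,"ax": 0,"ay": 0,"az": 0,"fingers": 0},
])

```text
time_s: 22.83
ee_pos: [0.4509, 0.3349, 0.1426]
tcp_rot: [-0.148, -3.13, 0.008]
ft_force: [-0.3, 0.1, -2.9]
opening: 0.298
grasp_force: 20.0
```

Request:
jog_arm([
  {"dx": 0,"dy": 0,"dz": 0.08,"ax": 0,"ay": 0,"az": 0,"fingers": 0},
  {"dx": 0,"dy": 0,"dz": 0.13,"ax": 0,"ay": 0,"az": 0,"fingers": 0},
  {"dx": 0,"dy": 0,"dz": 0.15,"ax": 0,"ay": 0,"az": 0,"fingers": 0},
  {"dx": 0,"dy": 0,"dz": 0.15,"ax": 0,"ay": 0,"az": 0,"fingers": 0},
  {"dx": 0,"dy": 0,"dz": 0.15,"ax": 0,"ay": 0,"az": 0,"fingers": 0},
])

```text
time_s: 23.25
ee_pos: [0.4538, 0.337, 0.1335]
tcp_rot: [0.147, 3.137, 0.002]
ft_force: [0.0, 0.8, -3.8]
opening: 0.302
grasp_force: 20.0
```

Request:
jog_arm([
  {"dx": 0,"dy": 0,"dz": 0.015,"ax": 0,"ay": 0,"az": 0,"fingers": 0},
  {"dx": 0,"dy": 0,"dz": 0.022,"ax": 0,"ay": 0,"az": 0,"fingers": 0},
  {"dx": 0,"dy": 0,"dz": 0.022,"ax": 0,"ay": 0,"az": 0,"fingers": 0},
  {"dx": 0,"dy": 0,"dz": 0.022,"ax": 0,"ay": 0,"az": 0,"fingers": 0},
])

```text
time_s: 23.58
ee_pos: [0.454, 0.337, 0.1328]
tcp_rot: [0.147, 3.135, 0.003]
ft_force: [-1.7, -1.9, 5.2]
opening: 0.301
grasp_force: 20.0
```

Request:
jog_arm([
  {"dx": 0,"dy": 0,"dz": 0,"ax": 0,"ay": 0,"az": 0,"fingers": 0.9},
  {"dx": 0,"dy": 0,"dz": 0,"ax": 0,"ay": 0,"az": 0,"fingers": 0.9},
  {"dx": 0,"dy": 0,"dz": 0,"ax": 0,"ay": 0,"az": 0,"fingers": 0.9},
  {"dx": 0,"dy": 0,"dz": 0,"ax": 0,"ay": 0,"az": 0,"fingers": 0.9},
  {"dx": 0,"dy": 0,"dz": 0,"ax": 0,"ay": 0,"az": 0,"fingers": 0.9},
  {"dx": 0,"dy": 0,"dz": -0.3,"ax": 0,"ay": 0,"az": 0,"fingers": 0.9},
  {"dx": 0,"dy": 0,"dz": -0.7,"ax": 0,"ay": 0,"az": 0,"fingers": 0.9},
  {"dx": 0,"dy": 0,"dz": -1,"ax": 0,"ay": 0,"az": 0,"fingers": 0.9},
])

```text
time_s: 24.25
ee_pos: [0.4533, 0.3367, 0.2319]
tcp_rot: [0.147, 3.138, 0.0]
ft_force: [0.2, -0.4, 1.0]
opening: 0.829
grasp_force: 0.0
```

Request:
jog_arm([
  {"dx": 0.3,"dy": -1,"dz": -0.2,"ax": 0,"ay": 0,"az": 0,"fingers": 0.7},
  {"dx": 0.3,"dy": -1,"dz": -0.2,"ax": 0,"ay": 0,"az": 0,"fingers": 0.7},
  {"dx": 0.3,"dy": -1,"dz": -0.2,"ax": 0,"ay": 0,"az": 0,"fingers": 0.7},
])

```text
time_s: 24.5
ee_pos: [0.4135, 0.238, 0.2519]
tcp_rot: [0.148, 3.136, -0.0]
ft_force: [0.1, 0.1, -0.3]
opening: 0.711
grasp_force: 0.0
```

Request:
jog_arm([
  {"dx": 0,"dy": -1,"dz": 0,"ax": 0,"ay": 0,"az": 0,"fingers": 0.7},
  {"dx": 0,"dy": -1,"dz": 0,"ax": 0,"ay": 0,"az": 0,"fingers": 0.7},
  {"dx": 0,"dy": -1,"dz": 0,"ax": 0,"ay": 0,"az": 0,"fingers": 0.7},
  {"dx": 0,"dy": -1,"dz": 0,"ax": 0,"ay": 0,"az": 0,"fingers": 0.7},
  {"dx": 0,"dy": -1,"dz": 0,"ax": 0,"ay": 0,"az": 0,"fingers": 0.7},
])

```text
time_s: 24.92
ee_pos: [0.4048, 0.14, 0.2505]
tcp_rot: [0.151, 3.137, 0.001]
ft_force: [-0.7, 0.3, -0.7]
opening: 0.696
grasp_force: 0.0
```

```bash
python3 v.py scene,top vase_dry,.453,.3365,.015 vase_damp,.594,.113,.03 pot_a,.49,-.31,0 pot_a,.448,-.38,0 pot_a,.387,-.27,0;  python3 - <<'E'
from h import *
p=read_camera('top');
for d in outline_of(p,'pot_a'): c=np.argwhere(d['region']).mean(0)[::-1]; print(d['bbox'],d['conf'],c.round(1),ray(p,c,.04).round(3),p['img'][int(c[1]),int(c[0])])
E
```

```text
t 24.9167 tcp [0.4048 0.14   0.2505] dry [-0.1558  0.0953  0.2505] x-axis [-0.995  0.096 -0.001]
  vase_dry scene [0.454  0.3354] 0.045
  vase_dry top [0.4525 0.3393] 0.205
vase_dry [0.4534 0.3362 0.015 ] 0.149 dry [-0.1257  0.2953]
  vase_damp scene [0.5941 0.1124] 0.069
  vase_damp top [0.5929 0.1143] 0.334
vase_damp [0.5942 0.1127 0.0288] 0.201 dry [0.0353 0.0859]
  pot_a scene [ 0.4485 -0.387 ] 0.335
  pot_a top [ 0.5216 -0.2836] 0.138
pot_a [ 0.5113 -0.2718  0.0642] 0.428 dry [-0.0113 -0.3047]
  pot_a scene [ 0.4484 -0.3871] 0.335
  pot_a top [ 0.4484 -0.3822] 0.154
pot_a [ 0.4495 -0.3838  0.0009] 0.253 dry [-0.0624 -0.422 ]
  pot_a scene [ 0.388  -0.2692] 0.105
  pot_a top [ 0.385  -0.2667] 0.167
pot_a [ 0.3865 -0.2706 -0.0034] 0.148 dry [-0.1357 -0.3151]
[377.6, 261.9, 23.2, 20.9] 0.97 [390.3 272.8] [ 0.383 -0.263  0.04 ] [50 30 17]
[420.2, 240.0, 27.6, 20.7] 0.92 [433.  249.5] [ 0.447 -0.377  0.04 ] [57 35 23]
[402.5, 294.2, 25.3, 22.2] 0.81 [413.3 306.4] [ 0.298 -0.321  0.04 ] [41 27 32]
[350.5, 291.4, 26.0, 23.9] 0.75 [363.4 301.5] [ 0.307 -0.192  0.04 ] [125  62  69]
[384.1, 212.3, 22.4, 22.0] 0.69 [395.9 222.3] [ 0.518 -0.281  0.04 ] [54 30 18]
```

Request:
jog_arm([
  {"dx": 0,"dy": -1,"dz": 0,"ax": 0,"ay": 0,"az": 0,"fingers": 0.7},
  {"dx": 0,"dy": -1,"dz": 0,"ax": 0,"ay": 0,"az": 0,"fingers": 0.7},
  {"dx": 0,"dy": -1,"dz": 0,"ax": 0,"ay": 0,"az": 0,"fingers": 0.7},
])

```text
time_s: 25.87
ee_pos: [0.3948, 0.0381, 0.2504]
tcp_rot: [0.15, 3.138, -0.003]
ft_force: [-0.2, 0.6, -0.3]
opening: 0.696
grasp_force: 0.0
```

Request:
jog_arm([
  {"dx": 0,"dy": -1,"dz": 0,"ax": 0,"ay": 0,"az": 0,"fingers": 0.7},
  {"dx": 0,"dy": -1,"dz": 0,"ax": 0,"ay": 0,"az": 0,"fingers": 0.7},
  {"dx": 0,"dy": -1,"dz": 0,"ax": 0,"ay": 0,"az": 0,"fingers": 0.7},
])

```text
time_s: 26.12
ee_pos: [0.3853, -0.0624, 0.2504]
tcp_rot: [0.153, 3.138, -0.003]
ft_force: [0.1, -0.3, -0.5]
opening: 0.694
grasp_force: 0.0
```

Request:
jog_arm([
  {"dx": 0,"dy": -1,"dz": 0,"ax": 0,"ay": 0,"az": 0,"fingers": 0.6},
  {"dx": 0,"dy": -1,"dz": 0,"ax": 0,"ay": 0,"az": 0,"fingers": 0.6},
  {"dx": 0,"dy": -1,"dz": 0,"ax": 0,"ay": 0,"az": 0,"fingers": 0.6},
])

```text
time_s: 26.37
ee_pos: [0.3757, -0.1622, 0.2502]
tcp_rot: [-0.154, -3.138, 0.003]
ft_force: [0.5, -0.4, 0.9]
opening: 0.604
grasp_force: 0.0
```

Request:
jog_arm([
  {"dx": 0,"dy": -0.6,"dz": 0,"ax": 0,"ay": 0,"az": 0,"fingers": 0.6},
  {"dx": 0,"dy": -0.6,"dz": 0,"ax": 0,"ay": 0,"az": 0,"fingers": 0.6},
  {"dx": 0,"dy": -0.6,"dz": 0,"ax": 0,"ay": 0,"az": 0,"fingers": 0.6},
  {"dx": 0,"dy": -0.6,"dz": 0,"ax": 0,"ay": 0,"az": 0,"fingers": 0.6},
  {"dx": 0,"dy": -0.6,"dz": 0,"ax": 0,"ay": 0,"az": 0,"fingers": 0.6},
])

```text
time_s: 26.78
ee_pos: [0.371, -0.2174, 0.2503]
tcp_rot: [0.147, 3.138, 0.001]
ft_force: [-0.4, -0.0, -0.0]
opening: 0.604
grasp_force: 0.0
```

```bash
python3 v.py scene,top,wrist  pot_a,.521,-.283,0 pot_a,.448,-.38,0 pot_a,.387,-.27,0; python3 - <<'E'
from h import *
print(get_state()['qpos'])
p=read_camera('wrist')
for X in ((.521,-.283),(.448,-.38),(.387,-.27)): print(proj(p,[*X,.05]))
for d in outline_of(p,'pot_a'): c=np.argwhere(d['region']).mean(0)[::-1]; print(d['bbox'],d['conf'],c.round(1),ray(p,c,.04).round(3),p['img'][int(c[1]),int(c[0])])
E
```

```text
t 26.7833 tcp [ 0.371  -0.2174  0.2503] dry [-0.156  -0.2636  0.2503] x-axis [-0.996  0.093 -0.   ]
  pot_a scene [ 0.5242 -0.2876] 0.145
  pot_a top [ 0.529  -0.2723] 1.045
  pot_a wrist [ 0.5154 -0.2846] 0.902
pot_a [ 0.5252 -0.2857 -0.0041] 0.7 dry [ 0.0038 -0.3172]
  pot_a scene [ 0.4488 -0.3868] 0.44
  pot_a wrist [ 0.447  -0.3821] 0.285
pot_a [ 0.4494 -0.385  -0.0042] 0.36 dry [-0.0623 -0.4231]
  pot_a scene [ 0.3835 -0.2726] 0.262
  pot_a top [ 0.384  -0.2625] 2.237
  pot_a wrist [ 0.3849 -0.2673] 0.048
pot_a [ 0.3863 -0.2682 -0.0054] 0.846 dry [-0.1361 -0.3128]
[-6.63053729e-01 -1.85874148e-01  1.59306951e+00  1.19530380e-04
  1.73434154e+00 -2.14034305e+00]
[[234.04374028 314.93191348]]
[[142.27529269 266.09167273]]
[[230.35753032 206.29948969]]
[210.7, 171.2, 49.3, 55.4] 0.91 [234.  200.8] [ 0.384 -0.267  0.04 ] [68 48 33]
[110.6, 229.3, 63.8, 51.0] 0.9 [146.1 257.7] [ 0.442 -0.378  0.04 ] [86 54 36]
[135.0, 104.7, 64.0, 51.6] 0.87 [169.5 128.8] [ 0.299 -0.325  0.04 ] [88 51 94]
[265.3, 98.3, 54.1, 57.4] 0.85 [291.3 125.2] [ 0.307 -0.196  0.04 ] [68 50 39]
[356.0, 203.4, 200.9, 186.7] 0.33 [465.8 251.6] [ 0.47  -0.005  0.04 ] [162  60  53]
```

View pics/v_wrist.png

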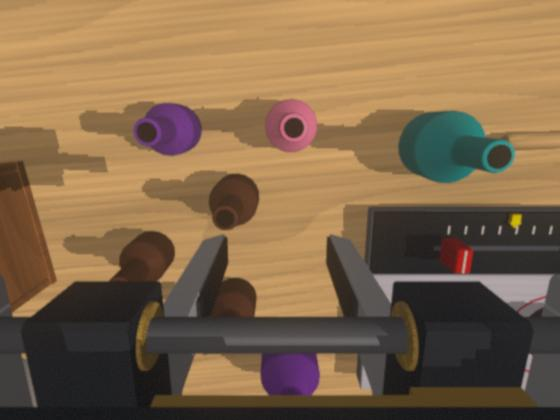

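Wrist view: three dark pots at (234,200), (146,257) and (237,305). The pink and purple look-alikes are at the top. I'll take the nearest pot first.

Request:
jog_arm([
  {"dx": -0.19,"dy": -0.485,"dz": 0,"ax": 0,"ay": 0,"az": 0,"fingers": 0.6},
  {"dx": -0.19,"dy": -0.485,"dz": 0,"ax": 0,"ay": 0,"az": 0,"fingers": 0.6},
  {"dx": -0.19,"dy": -0.485,"dz": 0,"ax": 0,"ay": 0,"az": 0,"fingers": 0.6},
  {"dx": -0.19,"dy": -0.485,"dz": 0.3,"ax": 0,"ay": 0,"az": 0,"fingers": 0.6},
  {"dx": -0.19,"dy": -0.485,"dz": 0.7,"ax": 0,"ay": 0,"az": 0,"fingers": 0.6},
  {"dx": -0.19,"dy": -0.485,"dz": 1,"ax": 0,"ay": 0,"az": 0,"fingers": 0.6},
  {"dx": -0.19,"dy": -0.485,"dz": 1,"ax": 0,"ay": 0,"az": 0,"fingers": 0.6},
])

```text
time_s: 28.07
ee_pos: [0.3818, -0.2643, 0.1432]
tcp_rot: [-0.147, -3.127, -0.015]
ft_force: [0.5, 0.8, -0.5]
opening: 0.599
grasp_force: 0.0
```

Request:
jog_arm([
  {"dx": 0,"dy": 0,"dz": 0.3,"ax": 0,"ay": 0,"az": 0,"fingers": 0.6},
  {"dx": 0,"dy": 0,"dz": 0.55,"ax": 0,"ay": 0,"az": 0,"fingers": 0.6},
  {"dx": 0,"dy": 0,"dz": 0.64,"ax": 0,"ay": 0,"az": 0,"fingers": 0.6},
  {"dx": 0,"dy": 0,"dz": 0.64,"ax": 0,"ay": 0,"az": 0,"fingers": 0.6},
  {"dx": 0,"dy": 0,"dz": 0.64,"ax": 0,"ay": 0,"az": 0,"fingers": 0},
  {"dx": 0,"dy": 0,"dz": 0.64,"ax": 0,"ay": 0,"az": 0,"fingers": 0},
  {"dx": 0,"dy": 0,"dz": 0.64,"ax": 0,"ay": 0,"az": 0,"fingers": 0},
  {"dx": 0,"dy": 0,"dz": 0.64,"ax": 0,"ay": 0,"az": 0,"fingers": 0},
])

```text
time_s: 28.73
ee_pos: [0.3862, -0.2688, 0.0881]
tcp_rot: [0.147, 3.136, -0.003]
ft_force: [-0.7, -0.2, 0.1]
opening: 0.351
grasp_force: 0.0
```

Request:
jog_arm([
  {"dx": 0,"dy": 0,"dz": 0,"ax": 0,"ay": 0,"az": 0,"fingers": 0},
  {"dx": 0,"dy": 0,"dz": 0,"ax": 0,"ay": 0,"az": 0,"fingers": 0},
  {"dx": 0,"dy": 0,"dz": 0,"ax": 0,"ay": 0,"az": 0,"fingers": 0},
  {"dx": 0,"dy": 0,"dz": -0.2,"ax": 0,"ay": 0,"az": 0,"fingers": 0},
  {"dx": 0,"dy": 0,"dz": -0.5,"ax": 0,"ay": 0,"az": 0,"fingers": 0},
  {"dx": 0,"dy": 0,"dz": -0.8,"ax": 0,"ay": 0,"az": 0,"fingers": 0},
  {"dx": 0,"dy": 0,"dz": -1,"ax": 0,"ay": 0,"az": 0,"fingers": 0},
  {"dx": 0,"dy": 0,"dz": -1,"ax": 0,"ay": 0,"az": 0,"fingers": 0},
])

```text
time_s: 29.4
ee_pos: [0.3872, -0.2698, 0.191]
tcp_rot: [0.147, 3.131, -0.009]
ft_force: [0.2, -0.9, -0.4]
opening: 0.279
grasp_force: 20.0
```

```bash
python3 v.py scene,top pot_a,.385,-.268,.1 pot_a,.521,-.283,0 pot_a,.448,-.38,0 vase_dry,.453,.3365,.015 vase_damp,.594,.113,.03
```

```text
t 29.4 tcp [ 0.3872 -0.2698  0.191 ] dry [-0.1351 -0.3143  0.191 ] x-axis [-0.996  0.094 -0.007]
  pot_a scene [ 0.386  -0.2792] 0.359
  pot_a scene [ 0.5251 -0.2878] 0.218
  pot_a top [ 0.5215 -0.2846] 0.184
pot_a [ 0.5246 -0.288  -0.005 ] 0.197 dry [ 0.0034 -0.3196]
  pot_a scene [ 0.4494 -0.3876] 0.662
  vase_dry scene [0.454  0.3358] 0.052
  vase_dry top [0.4515 0.338 ] 0.059
vase_dry [0.4521 0.3359 0.0135] 0.073 dry [-0.127   0.2949]
  vase_damp scene [0.5921 0.1101] 0.131
  vase_damp top [0.5922 0.1137] 0.045
vase_damp [0.5931 0.1133 0.0281] 0.094 dry [0.0341 0.0864]
```

Request:
jog_arm([
  {"dx": -0.2,"dy": 0.3,"dz": 0,"ax": 0,"ay": 0,"az": 0,"fingers": 0},
  {"dx": -0.4,"dy": 0.6,"dz": 0,"ax": 0,"ay": 0,"az": 0,"fingers": 0},
  {"dx": -0.57,"dy": 0.94,"dz": 0,"ax": 0,"ay": 0,"az": 0,"fingers": 0},
])

```text
time_s: 30.25
ee_pos: [0.4517, -0.1798, 0.1863]
tcp_rot: [0.151, 3.137, -0.001]
ft_force: [0.5, -0.0, -1.1]
opening: 0.277
grasp_force: 20.0
```

Request:
jog_arm([
  {"dx": -0.2,"dy": 0.3,"dz": 0,"ax": 0,"ay": 0,"az": 0,"fingers": 0},
  {"dx": -0.4,"dy": 0.6,"dz": 0,"ax": 0,"ay": 0,"az": 0,"fingers": 0},
  {"dx": -0.57,"dy": 0.94,"dz": 0,"ax": 0,"ay": 0,"az": 0,"fingers": 0},
])

```text
time_s: 30.5
ee_pos: [0.5176, -0.0905, 0.1863]
tcp_rot: [0.148, 3.137, -0.001]
ft_force: [0.6, -0.4, -2.0]
opening: 0.28
grasp_force: 20.0
```

Request:
jog_arm([
  {"dx": -0.2,"dy": 0.3,"dz": 0,"ax": 0,"ay": 0,"az": 0,"fingers": 0},
  {"dx": -0.4,"dy": 0.6,"dz": 0,"ax": 0,"ay": 0,"az": 0,"fingers": 0},
  {"dx": -0.63,"dy": 0.94,"dz": 0,"ax": 0,"ay": 0,"az": 0,"fingers": 0},
  {"dx": -0.63,"dy": 0.94,"dz": 0,"ax": 0,"ay": 0,"az": 0,"fingers": 0},
  {"dx": -0.63,"dy": 0.94,"dz": 0.3,"ax": 0,"ay": 0,"az": 0,"fingers": 0},
  {"dx": -0.63,"dy": 0.94,"dz": 0.5,"ax": 0,"ay": 0,"az": 0,"fingers": 0},
  {"dx": -0.63,"dy": 0.94,"dz": 0.65,"ax": 0,"ay": 0,"az": 0,"fingers": 0},
  {"dx": -0.63,"dy": 0.94,"dz": 0.7,"ax": 0,"ay": 0,"az": 0,"fingers": 0},
])

```text
time_s: 31.17
ee_pos: [0.5872, -0.0034, 0.116]
tcp_rot: [-0.146, -3.136, -0.002]
ft_force: [-6.5, 2.4, 18.3]
opening: 0.277
grasp_force: 20.1
```

Request:
jog_arm([
  {"dx": 0,"dy": 0,"dz": 0,"ax": 0,"ay": 0,"az": 0,"fingers": 0},
  {"dx": 0,"dy": 0,"dz": 0,"ax": 0,"ay": 0,"az": 0,"fingers": 0},
  {"dx": 0,"dy": 0,"dz": 0,"ax": 0,"ay": 0,"az": 0,"fingers": 0},
])

```text
time_s: 31.42
ee_pos: [0.588, -0.0043, 0.1164]
tcp_rot: [0.148, 3.138, -0.0]
ft_force: [-0.5, -0.1, -1.4]
opening: 0.276
grasp_force: 20.0
```

Request:
jog_arm([
  {"dx": 0,"dy": 0,"dz": 0.008,"ax": 0,"ay": 0,"az": 0,"fingers": 0},
  {"dx": 0,"dy": 0,"dz": 0.012,"ax": 0,"ay": 0,"az": 0,"fingers": 0},
  {"dx": 0,"dy": 0,"dz": 0.012,"ax": 0,"ay": 0,"az": 0,"fingers": 0},
  {"dx": 0,"dy": 0,"dz": 0.012,"ax": 0,"ay": 0,"az": 0,"fingers": 0.6},
  {"dx": 0,"dy": 0,"dz": 0.012,"ax": 0,"ay": 0,"az": 0,"fingers": 0.6},
  {"dx": 0,"dy": 0,"dz": 0.012,"ax": 0,"ay": 0,"az": 0,"fingers": 0.6},
  {"dx": 0,"dy": 0,"dz": 0.012,"ax": 0,"ay": 0,"az": 0,"fingers": 0.6},
])

```text
time_s: 32.0
ee_pos: [0.5879, -0.0038, 0.1147]
tcp_rot: [-0.147, -3.138, -0.0]
ft_force: [0.7, -0.3, 0.4]
opening: 0.524
grasp_force: 0.0
```

Request:
jog_arm([
  {"dx": 0,"dy": 0,"dz": -0.3,"ax": 0,"ay": 0,"az": 0,"fingers": 0.6},
  {"dx": 0,"dy": 0,"dz": -0.7,"ax": 0,"ay": 0,"az": 0,"fingers": 0.6},
  {"dx": 0,"dy": 0,"dz": -1,"ax": 0,"ay": 0,"az": 0,"fingers": 0.6},
  {"dx": 0,"dy": -0.4,"dz": -1,"ax": 0,"ay": 0,"az": 0,"fingers": 0.6},
  {"dx": 0.1,"dy": -0.8,"dz": -1,"ax": 0,"ay": 0,"az": 0,"fingers": 0.6},
  {"dx": 0.2,"dy": -0.95,"dz": -1,"ax": 0,"ay": 0,"az": 0,"fingers": 0.6},
  {"dx": 0.2,"dy": -0.95,"dz": -1,"ax": 0,"ay": 0,"az": 0,"fingers": 0.6},
])

```text
time_s: 32.58
ee_pos: [0.5578, -0.0997, 0.2153]
tcp_rot: [-0.154, -3.137, 0.002]
ft_force: [0.4, 0.4, 0.1]
opening: 0.601
grasp_force: 0.0
```

Request:
jog_arm([
  {"dx": 0.2,"dy": -0.95,"dz": 0,"ax": 0,"ay": 0,"az": 0,"fingers": 0.6},
  {"dx": 0.2,"dy": -0.95,"dz": 0,"ax": 0,"ay": 0,"az": 0,"fingers": 0.6},
  {"dx": 0.2,"dy": -0.95,"dz": 0,"ax": 0,"ay": 0,"az": 0,"fingers": 0.6},
])

```text
time_s: 32.83
ee_pos: [0.5293, -0.1925, 0.2147]
tcp_rot: [-0.151, -3.137, 0.003]
ft_force: [-0.0, 0.1, 0.4]
opening: 0.599
grasp_force: 0.0
```

Request:
jog_arm([
  {"dx": 0.6,"dy": -0.4,"dz": 0,"ax": 0,"ay": 0,"az": 0,"fingers": 0.6},
  {"dx": 0.6,"dy": -0.4,"dz": 0,"ax": 0,"ay": 0,"az": 0,"fingers": 0.6},
  {"dx": 0.6,"dy": -0.4,"dz": 0,"ax": 0,"ay": 0,"az": 0,"fingers": 0.6},
  {"dx": 0.6,"dy": -0.4,"dz": 0,"ax": 0,"ay": 0,"az": 0,"fingers": 0.6},
])

```text
time_s: 33.17
ee_pos: [0.4667, -0.2234, 0.2152]
tcp_rot: [0.15, 3.137, 0.001]
ft_force: [0.4, -0.2, 0.6]
opening: 0.596
grasp_force: 0.0
```

```bash
python3 v.py scene,top,wrist pot_a,.588,-.004,.03 pot_a,.521,-.285,0 pot_a,.448,-.38,0 vase_dry,.453,.3365,.015 vase_damp,.594,.113,.03
```

```text
t 33.1667 tcp [ 0.4667 -0.2234  0.2152] dry [-0.0602 -0.2607  0.2152] x-axis [-0.995  0.095 -0.001]
  pot_a scene [ 0.5909 -0.0029] 0.068
  pot_a top [ 0.5882 -0.0033] 0.151
  pot_a wrist [0.5822 0.0034] 1.036
pot_a [ 0.5903 -0.0028  0.0285] 0.434 dry [ 0.0422 -0.0295]
  pot_a scene [ 0.5236 -0.2893] 0.197
  pot_a wrist [ 0.5213 -0.2857] 0.885
pot_a [ 0.5236 -0.2871 -0.0057] 0.534 dry [ 0.0024 -0.3187]
  pot_a scene [ 0.4492 -0.3861] 0.368
  pot_a top [ 0.4487 -0.38  ] 2.186
  pot_a wrist [ 0.4482 -0.3823] 0.067
pot_a [ 0.4493 -0.3861 -0.0045] 0.872 dry [-0.0624 -0.4243]
  vase_dry scene [0.4541 0.3355] 0.055
  vase_dry top [0.4522 0.3375] 0.12
vase_dry [0.4528 0.3354 0.0135] 0.091 dry [-0.1262  0.2944]
  vase_damp scene [0.5923 0.1102] 0.095
  vase_damp top [0.5922 0.1153] 0.076
vase_damp [0.5942 0.1143 0.0285] 0.1 dry [0.0352 0.0874]
```

View pics/v_wrist.png

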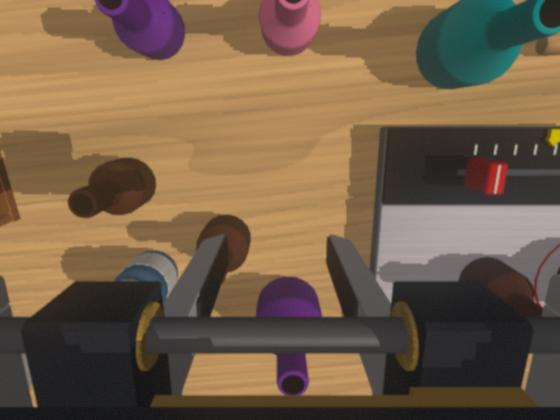

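The first pot stands on the plate, with its fit at z 0.0285. Next is the pot at wrist pixel (224,240); the purple vase and the blue jar are clear of the fingers.

Request:
jog_arm([
  {"dx": -0.61,"dy": -0.565,"dz": 0,"ax": 0,"ay": 0,"az": 0,"fingers": 0.55},
  {"dx": -0.61,"dy": -0.565,"dz": 0,"ax": 0,"ay": 0,"az": 0,"fingers": 0.55},
  {"dx": -0.61,"dy": -0.565,"dz": 0,"ax": 0,"ay": 0,"az": 0,"fingers": 0.55},
  {"dx": -0.61,"dy": -0.565,"dz": 0,"ax": 0,"ay": 0,"az": 0,"fingers": 0.55},
  {"dx": -0.61,"dy": -0.565,"dz": 0.3,"ax": 0,"ay": 0,"az": 0,"fingers": 0.55},
  {"dx": -0.61,"dy": -0.565,"dz": 0.6,"ax": 0,"ay": 0,"az": 0,"fingers": 0.55},
  {"dx": -0.61,"dy": -0.565,"dz": 0.9,"ax": 0,"ay": 0,"az": 0,"fingers": 0.55},
  {"dx": -0.61,"dy": -0.565,"dz": 0.9,"ax": 0,"ay": 0,"az": 0,"fingers": 0.55},
])

```text
time_s: 34.73
ee_pos: [0.5184, -0.2824, 0.1188]
tcp_rot: [-0.146, -3.128, -0.01]
ft_force: [-0.8, 0.7, -0.6]
opening: 0.551
grasp_force: 0.0
```

Request:
jog_arm([
  {"dx": 0,"dy": 0,"dz": 0.25,"ax": 0,"ay": 0,"az": 0,"fingers": 0.55},
  {"dx": 0,"dy": 0,"dz": 0.385,"ax": 0,"ay": 0,"az": 0,"fingers": 0.55},
  {"dx": 0,"dy": 0,"dz": 0.385,"ax": 0,"ay": 0,"az": 0,"fingers": 0.55},
  {"dx": 0,"dy": 0,"dz": 0.385,"ax": 0,"ay": 0,"az": 0,"fingers": 0},
  {"dx": 0,"dy": 0,"dz": 0.385,"ax": 0,"ay": 0,"az": 0,"fingers": 0},
  {"dx": 0,"dy": 0,"dz": 0.385,"ax": 0,"ay": 0,"az": 0,"fingers": 0},
  {"dx": 0,"dy": 0,"dz": 0.385,"ax": 0,"ay": 0,"az": 0,"fingers": 0},
  {"dx": 0,"dy": 0,"dz": 0.385,"ax": 0,"ay": 0,"az": 0,"fingers": 0},
])

```text
time_s: 35.4
ee_pos: [0.5231, -0.2861, 0.0884]
tcp_rot: [0.147, 3.135, -0.003]
ft_force: [0.2, -0.5, 3.7]
opening: 0.271
grasp_force: 20.0
```

Request:
jog_arm([
  {"dx": 0,"dy": 0,"dz": 0,"ax": 0,"ay": 0,"az": 0,"fingers": 0},
  {"dx": 0,"dy": 0,"dz": 0,"ax": 0,"ay": 0,"az": 0,"fingers": 0},
  {"dx": 0,"dy": 0,"dz": -0.2,"ax": 0,"ay": 0,"az": 0,"fingers": 0},
  {"dx": 0,"dy": 0,"dz": -0.5,"ax": 0,"ay": 0,"az": 0,"fingers": 0},
  {"dx": 0,"dy": 0,"dz": -0.8,"ax": 0,"ay": 0,"az": 0,"fingers": 0},
  {"dx": 0,"dy": 0,"dz": -1,"ax": 0,"ay": 0,"az": 0,"fingers": 0},
  {"dx": 0,"dy": 0,"dz": -1,"ax": 0,"ay": 0,"az": 0,"fingers": 0},
])

```text
time_s: 35.98
ee_pos: [0.5243, -0.2867, 0.1918]
tcp_rot: [0.147, 3.13, -0.007]
ft_force: [-0.1, -1.0, -0.2]
opening: 0.279
grasp_force: 20.0
```

```bash
python3 v.py scene,top pot_a,.522,-.286,.1 pot_a,.449,-.383,0; python3 - <<'E'
from h import *
p=read_camera('top')
for d in outline_of(p,'vase_dry'): c=np.argwhere(d['region']).mean(0)[::-1]; X=ray(p,c,.045); print(d['conf'],X.round(3),todry(X).round(3),p['img'][int(c[1]),int(c[0])])
E
```

```text
t 35.9833 tcp [ 0.5243 -0.2867  0.1918] dry [ 0.003  -0.3184  0.1918] x-axis [-0.996  0.093 -0.008]
  pot_a scene [ 0.5188 -0.301 ] 0.58
  pot_a top [ 0.4979 -0.2788] 3.772
pot_a [ 0.518  -0.3042  0.0903] 2.179 dry [-0.0016 -0.3364]
  pot_a scene [ 0.4467 -0.3901] 1.392
0.89 [ 0.611 -0.214  0.045] [ 0.082 -0.238] [80 40 88]
0.89 [ 0.344 -0.03   0.045] [-0.201 -0.079] [37 87 78]
0.73 [0.452 0.338 0.045] [-0.128  0.297] [89 76 58]
0.65 [0.536 0.025 0.045] [-0.014 -0.007] [146 133 130]
```

Request:
jog_arm([
  {"dx": 0,"dy": 0.35,"dz": 0,"ax": 0,"ay": 0,"az": 0,"fingers": 0},
  {"dx": 0,"dy": 0.7,"dz": 0,"ax": 0,"ay": 0,"az": 0,"fingers": 0},
  {"dx": 0,"dy": 1,"dz": 0,"ax": 0,"ay": 0,"az": 0,"fingers": 0},
])

```text
time_s: 36.63
ee_pos: [0.5313, -0.1845, 0.1855]
tcp_rot: [-0.149, -3.137, -0.003]
ft_force: [0.3, -0.1, -2.1]
opening: 0.275
grasp_force: 20.0
```

Request:
jog_arm([
  {"dx": 0,"dy": 0.35,"dz": 0,"ax": 0,"ay": 0,"az": 0,"fingers": 0},
  {"dx": 0,"dy": 0.7,"dz": 0,"ax": 0,"ay": 0,"az": 0,"fingers": 0},
  {"dx": -0.1,"dy": 1,"dz": 0,"ax": 0,"ay": 0,"az": 0,"fingers": 0},
  {"dx": -0.4,"dy": 1,"dz": 0,"ax": 0,"ay": 0,"az": 0,"fingers": 0},
  {"dx": -0.7,"dy": 1,"dz": 0,"ax": 0,"ay": 0,"az": 0,"fingers": 0},
  {"dx": -0.79,"dy": 1,"dz": 0,"ax": 0,"ay": 0,"az": 0,"fingers": 0},
  {"dx": -0.79,"dy": 1,"dz": 0,"ax": 0,"ay": 0,"az": 0,"fingers": 0},
])

```text
time_s: 37.22
ee_pos: [0.6209, -0.0936, 0.1847]
tcp_rot: [-0.146, -3.136, -0.001]
ft_force: [-0.7, 0.1, -2.0]
opening: 0.277
grasp_force: 20.0
```

Request:
jog_arm([
  {"dx": 0,"dy": 0.08,"dz": 0.3,"ax": 0,"ay": 0,"az": 0,"fingers": 0},
  {"dx": 0,"dy": 0.08,"dz": 0.5,"ax": 0,"ay": 0,"az": 0,"fingers": 0},
  {"dx": 0,"dy": 0.08,"dz": 0.6,"ax": 0,"ay": 0,"az": 0,"fingers": 0},
  {"dx": 0,"dy": 0.08,"dz": 0.66,"ax": 0,"ay": 0,"az": 0,"fingers": 0},
  {"dx": 0,"dy": 0.08,"dz": 0.69,"ax": 0,"ay": 0,"az": 0,"fingers": 0},
  {"dx": 0,"dy": 0.08,"dz": 0.69,"ax": 0,"ay": 0,"az": 0,"fingers": 0},
  {"dx": 0,"dy": 0.08,"dz": 0.69,"ax": 0,"ay": 0,"az": 0,"fingers": 0},
])

```text
time_s: 37.8
ee_pos: [0.6209, -0.0863, 0.1188]
tcp_rot: [0.148, 3.136, -0.001]
ft_force: [0.2, -0.4, -2.1]
opening: 0.275
grasp_force: 20.0
```

Request:
jog_arm([
  {"dx": 0,"dy": 0,"dz": 0.01,"ax": 0,"ay": 0,"az": 0,"fingers": 0},
  {"dx": 0,"dy": 0,"dz": 0.02,"ax": 0,"ay": 0,"az": 0,"fingers": 0},
  {"dx": 0,"dy": 0,"dz": 0.02,"ax": 0,"ay": 0,"az": 0,"fingers": 0},
])

```text
time_s: 38.05
ee_pos: [0.6215, -0.0864, 0.1185]
tcp_rot: [0.148, 3.134, -0.002]
ft_force: [-1.0, -0.6, 6.1]
opening: 0.277
grasp_force: 20.0
```

Request:
jog_arm([
  {"dx": 0,"dy": 0,"dz": 0,"ax": 0,"ay": 0,"az": 0,"fingers": 0.6},
  {"dx": 0,"dy": 0,"dz": 0,"ax": 0,"ay": 0,"az": 0,"fingers": 0.6},
  {"dx": 0,"dy": 0,"dz": 0,"ax": 0,"ay": 0,"az": 0,"fingers": 0.6},
  {"dx": 0,"dy": 0,"dz": 0,"ax": 0,"ay": 0,"az": 0,"fingers": 0.6},
  {"dx": 0,"dy": 0,"dz": -0.3,"ax": 0,"ay": 0,"az": 0,"fingers": 0.6},
  {"dx": 0,"dy": 0,"dz": -0.7,"ax": 0,"ay": 0,"az": 0,"fingers": 0.6},
  {"dx": 0,"dy": 0,"dz": -1,"ax": 0,"ay": 0,"az": 0,"fingers": 0.6},
])

```text
time_s: 38.63
ee_pos: [0.6204, -0.0858, 0.217]
tcp_rot: [-0.147, -3.138, -0.0]
ft_force: [0.8, 0.4, 0.8]
opening: 0.602
grasp_force: 0.0
```

Request:
jog_arm([
  {"dx": 0.36,"dy": -0.78,"dz": 0,"ax": 0,"ay": 0,"az": 0,"fingers": 0.6},
  {"dx": 0.36,"dy": -0.78,"dz": 0,"ax": 0,"ay": 0,"az": 0,"fingers": 0.6},
  {"dx": 0.36,"dy": -0.78,"dz": 0,"ax": 0,"ay": 0,"az": 0,"fingers": 0.6},
])

```text
time_s: 38.88
ee_pos: [0.5751, -0.1652, 0.2166]
tcp_rot: [-0.156, -3.138, 0.006]
ft_force: [0.8, -0.0, -0.2]
opening: 0.599
grasp_force: 0.0
```

Request:
jog_arm([
  {"dx": 0.36,"dy": -0.78,"dz": 0,"ax": 0,"ay": 0,"az": 0,"fingers": 0.6},
  {"dx": 0.36,"dy": -0.78,"dz": 0,"ax": 0,"ay": 0,"az": 0,"fingers": 0.6},
  {"dx": 0.36,"dy": -0.78,"dz": 0,"ax": 0,"ay": 0,"az": 0,"fingers": 0.6},
])

```text
time_s: 39.13
ee_pos: [0.5312, -0.2395, 0.215]
tcp_rot: [-0.157, -3.135, 0.005]
ft_force: [0.5, 0.9, -0.7]
opening: 0.598
grasp_force: 0.0
```

Request:
jog_arm([
  {"dx": 0.36,"dy": -0.78,"dz": 0,"ax": 0,"ay": 0,"az": 0,"fingers": 0.6},
  {"dx": 0.36,"dy": -0.78,"dz": 0,"ax": 0,"ay": 0,"az": 0,"fingers": 0.6},
  {"dx": 0.36,"dy": -0.78,"dz": 0,"ax": 0,"ay": 0,"az": 0,"fingers": 0.6},
  {"dx": 0.36,"dy": -0.78,"dz": 0,"ax": 0,"ay": 0,"az": 0,"fingers": 0.6},
  {"dx": 0.36,"dy": -0.78,"dz": 0,"ax": 0,"ay": 0,"az": 0,"fingers": 0.6},
])

```text
time_s: 39.55
ee_pos: [0.4913, -0.3083, 0.2151]
tcp_rot: [-0.148, -3.138, -0.002]
ft_force: [0.1, 0.0, -0.2]
opening: 0.601
grasp_force: 0.0
```

```bash
python3 v.py scene,top,wrist pot_a,.588,-.004,.03 pot_a,.621,-.086,.03 pot_a,.448,-.383,0 vase_dry,.453,.3365,.015 vase_damp,.594,.113,.03; python3 -c "
from cell import *;print(get_state()['qpos'])"
```

```text
t 39.55 tcp [ 0.4913 -0.3083  0.2151] dry [-0.0278 -0.3429  0.2151] x-axis [-0.996  0.094  0.   ]
  pot_a scene [ 0.5906 -0.0062] 0.109
  pot_a top [ 0.5856 -0.0024] 0.267
  pot_a wrist [ 0.5898 -0.0016] 0.079
pot_a [ 0.5902 -0.0026  0.0309] 0.174 dry [ 0.0421 -0.0293]
  pot_a scene [ 0.623  -0.0883] 0.073
  pot_a top [ 0.6221 -0.0855] 0.093
  pot_a wrist [ 0.6113 -0.0556] 1.43
pot_a [ 0.6226 -0.0851  0.0292] 0.628 dry [ 0.0821 -0.1084]
  pot_a scene [ 0.4496 -0.3861] 0.101
  pot_a top [ 0.4543 -0.3818] 3.754
pot_a [ 0.4504 -0.385  -0.0028] 1.929 dry [-0.0614 -0.4231]
  vase_dry scene [0.453  0.3348] 0.06
  vase_dry top [0.452 0.338] 0.067
vase_dry [0.4525 0.336  0.0142] 0.079 dry [-0.1266  0.295 ]
  vase_damp scene [0.5928 0.1094] 0.129
  vase_damp top [0.5917 0.1152] 0.054
vase_damp [0.5941 0.1146 0.0263] 0.109 dry [0.035  0.0877]
[-6.59110662e-01  1.57339370e-01  1.32246920e+00  9.52734978e-05
  1.66180693e+00 -2.13599910e+00]
```

```bash
python3 - <<'E'
import cv2,numpy as np
a=cv2.imread('pics/v_top.png')[120:330,380:560]; b=cv2.imread('pics/v_wrist.png')
cv2.imwrite('pics/x.png',np.hstack([cv2.resize(a,(360,420)),cv2.resize(b,(440,420))]))
from h import *
p=read_camera('top'); print(proj(p,[.449,-.384,.1]),proj(p,[.449,-.472,.158]),proj(p,[.449,-.472,.08]))
E
```

```text
[[442.55186618 245.14852539]] [[486.50659384 242.14795115]] [[474.51461168 247.31825486]]
```

View pics/x.png

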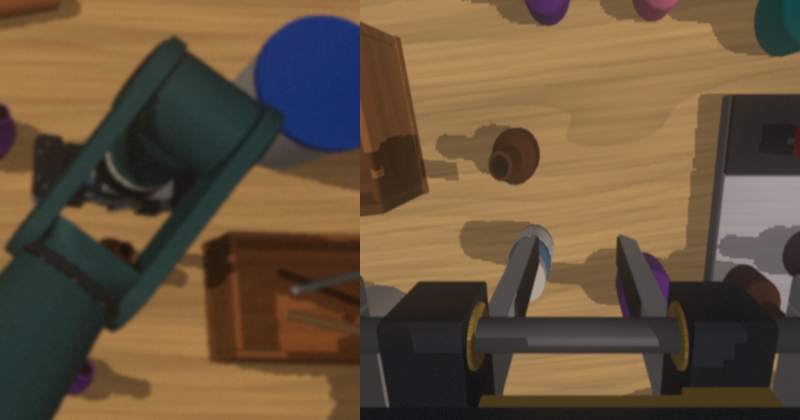

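The crate edge is at top pixel 482, about 100 mm from the last pot and low, so it's clear.

Request:
jog_arm([
  {"dx": 0.35,"dy": -0.79,"dz": 0,"ax": 0,"ay": 0,"az": 0,"fingers": 0.55},
  {"dx": 0.35,"dy": -0.79,"dz": 0,"ax": 0,"ay": 0,"az": 0,"fingers": 0.55},
  {"dx": 0.35,"dy": -0.79,"dz": 0,"ax": 0,"ay": 0,"az": 0,"fingers": 0.55},
  {"dx": 0.35,"dy": -0.79,"dz": 0,"ax": 0,"ay": 0,"az": 0,"fingers": 0.55},
  {"dx": 0.35,"dy": -0.79,"dz": 0.3,"ax": 0,"ay": 0,"az": 0,"fingers": 0.55},
  {"dx": 0.35,"dy": -0.79,"dz": 0.6,"ax": 0,"ay": 0,"az": 0,"fingers": 0.55},
  {"dx": 0.35,"dy": -0.79,"dz": 0.9,"ax": 0,"ay": 0,"az": 0,"fingers": 0.55},
  {"dx": 0.35,"dy": -0.79,"dz": 0.9,"ax": 0,"ay": 0,"az": 0,"fingers": 0.55},
])

```text
time_s: 41.17
ee_pos: [0.4465, -0.3798, 0.1182]
tcp_rot: [-0.145, -3.129, -0.016]
ft_force: [-0.5, 0.5, -1.4]
opening: 0.551
grasp_force: 0.0
```

Request:
jog_arm([
  {"dx": 0,"dy": 0,"dz": 0.25,"ax": 0,"ay": 0,"az": 0,"fingers": 0.55},
  {"dx": 0,"dy": 0,"dz": 0.385,"ax": 0,"ay": 0,"az": 0,"fingers": 0.55},
  {"dx": 0,"dy": 0,"dz": 0.385,"ax": 0,"ay": 0,"az": 0,"fingers": 0.55},
  {"dx": 0,"dy": 0,"dz": 0.385,"ax": 0,"ay": 0,"az": 0,"fingers": 0},
  {"dx": 0,"dy": 0,"dz": 0.385,"ax": 0,"ay": 0,"az": 0,"fingers": 0},
  {"dx": 0,"dy": 0,"dz": 0.385,"ax": 0,"ay": 0,"az": 0,"fingers": 0},
  {"dx": 0,"dy": 0,"dz": 0.385,"ax": 0,"ay": 0,"az": 0,"fingers": 0},
  {"dx": 0,"dy": 0,"dz": 0.385,"ax": 0,"ay": 0,"az": 0,"fingers": 0},
])

```text
time_s: 41.83
ee_pos: [0.4496, -0.3844, 0.0888]
tcp_rot: [0.147, 3.136, -0.002]
ft_force: [0.4, 0.7, 3.2]
opening: 0.276
grasp_force: 20.0
```

Request:
jog_arm([
  {"dx": 0,"dy": 0,"dz": 0,"ax": 0,"ay": 0,"az": 0,"fingers": 0},
  {"dx": 0,"dy": 0,"dz": 0,"ax": 0,"ay": 0,"az": 0,"fingers": 0},
  {"dx": 0,"dy": 0,"dz": -0.2,"ax": 0,"ay": 0,"az": 0,"fingers": 0},
  {"dx": 0,"dy": 0,"dz": -0.5,"ax": 0,"ay": 0,"az": 0,"fingers": 0},
  {"dx": 0,"dy": 0,"dz": -0.8,"ax": 0,"ay": 0,"az": 0,"fingers": 0},
  {"dx": 0,"dy": 0,"dz": -1,"ax": 0,"ay": 0,"az": 0,"fingers": 0},
  {"dx": 0,"dy": 0,"dz": -1,"ax": 0,"ay": 0,"az": 0,"fingers": 0},
])

```text
time_s: 42.42
ee_pos: [0.4503, -0.3859, 0.1922]
tcp_rot: [0.147, 3.132, -0.01]
ft_force: [0.8, 0.3, -0.8]
opening: 0.28
grasp_force: 19.9
```

Request:
jog_arm([
  {"dx": -0.05,"dy": 0.3,"dz": 0,"ax": 0,"ay": 0,"az": 0,"fingers": 0},
  {"dx": -0.1,"dy": 0.6,"dz": 0,"ax": 0,"ay": 0,"az": 0,"fingers": 0},
  {"dx": -0.15,"dy": 0.78,"dz": 0,"ax": 0,"ay": 0,"az": 0,"fingers": 0},
])

```text
time_s: 42.67
ee_pos: [0.4703, -0.3051, 0.1842]
tcp_rot: [-0.147, -3.135, -0.006]
ft_force: [0.3, -0.5, -2.9]
opening: 0.277
grasp_force: 20.0
```

Request:
jog_arm([
  {"dx": -0.05,"dy": 0.3,"dz": 0,"ax": 0,"ay": 0,"az": 0,"fingers": 0},
  {"dx": -0.1,"dy": 0.6,"dz": 0,"ax": 0,"ay": 0,"az": 0,"fingers": 0},
  {"dx": -0.15,"dy": 0.78,"dz": 0,"ax": 0,"ay": 0,"az": 0,"fingers": 0},
])

```text
time_s: 42.92
ee_pos: [0.4925, -0.2284, 0.1841]
tcp_rot: [-0.145, -3.134, -0.006]
ft_force: [-0.6, 0.4, -2.2]
opening: 0.278
grasp_force: 20.0
```

Request:
jog_arm([
  {"dx": -0.05,"dy": 0.3,"dz": 0,"ax": 0,"ay": 0,"az": 0,"fingers": 0},
  {"dx": -0.1,"dy": 0.6,"dz": 0,"ax": 0,"ay": 0,"az": 0,"fingers": 0},
  {"dx": -0.15,"dy": 0.78,"dz": 0,"ax": 0,"ay": 0,"az": 0,"fingers": 0},
])

```text
time_s: 43.17
ee_pos: [0.5146, -0.1522, 0.1841]
tcp_rot: [-0.145, -3.134, -0.004]
ft_force: [0.0, 0.3, -1.8]
opening: 0.279
grasp_force: 20.0
```

Request:
jog_arm([
  {"dx": -0.05,"dy": 0.3,"dz": 0,"ax": 0,"ay": 0,"az": 0,"fingers": 0},
  {"dx": -0.1,"dy": 0.6,"dz": 0,"ax": 0,"ay": 0,"az": 0,"fingers": 0},
  {"dx": -0.18,"dy": 0.78,"dz": 0,"ax": 0,"ay": 0,"az": 0,"fingers": 0},
  {"dx": -0.18,"dy": 0.78,"dz": 0,"ax": 0,"ay": 0,"az": 0,"fingers": 0},
  {"dx": -0.18,"dy": 0.78,"dz": 0,"ax": 0,"ay": 0,"az": 0,"fingers": 0},
])

```text
time_s: 43.58
ee_pos: [0.5399, -0.0785, 0.1845]
tcp_rot: [-0.144, -3.134, -0.0]
ft_force: [-0.1, -1.2, -1.7]
opening: 0.278
grasp_force: 20.0
```

Request:
jog_arm([
  {"dx": 0,"dy": 0,"dz": 0.3,"ax": 0,"ay": 0,"az": 0,"fingers": 0},
  {"dx": 0,"dy": 0,"dz": 0.5,"ax": 0,"ay": 0,"az": 0,"fingers": 0},
  {"dx": 0,"dy": 0,"dz": 0.6,"ax": 0,"ay": 0,"az": 0,"fingers": 0},
  {"dx": 0,"dy": 0,"dz": 0.66,"ax": 0,"ay": 0,"az": 0,"fingers": 0},
  {"dx": 0,"dy": 0,"dz": 0.69,"ax": 0,"ay": 0,"az": 0,"fingers": 0},
  {"dx": 0,"dy": 0,"dz": 0.69,"ax": 0,"ay": 0,"az": 0,"fingers": 0},
  {"dx": 0,"dy": 0,"dz": 0.7,"ax": 0,"ay": 0,"az": 0,"fingers": 0},
  {"dx": 0,"dy": 0,"dz": 0.71,"ax": 0,"ay": 0,"az": 0,"fingers": 0},
])

```text
time_s: 44.25
ee_pos: [0.5415, -0.0803, 0.1187]
tcp_rot: [0.148, 3.135, -0.002]
ft_force: [-5.0, -0.2, 10.5]
opening: 0.275
grasp_force: 20.1
```

Request:
jog_arm([
  {"dx": 0,"dy": 0,"dz": 0,"ax": 0,"ay": 0,"az": 0,"fingers": 0.5},
  {"dx": 0,"dy": 0,"dz": 0,"ax": 0,"ay": 0,"az": 0,"fingers": 0.5},
  {"dx": 0,"dy": 0,"dz": 0,"ax": 0,"ay": 0,"az": 0,"fingers": 0.5},
  {"dx": 0,"dy": 0,"dz": 0,"ax": 0,"ay": 0,"az": 0,"fingers": 0.5},
  {"dx": 0,"dy": 0,"dz": -0.3,"ax": 0,"ay": 0,"az": 0,"fingers": 0.5},
  {"dx": 0,"dy": 0,"dz": -0.7,"ax": 0,"ay": 0,"az": 0,"fingers": 0.5},
  {"dx": 0,"dy": 0,"dz": -1,"ax": 0,"ay": 0,"az": 0,"fingers": 0.5},
  {"dx": 0.6,"dy": 0,"dz": -1,"ax": 0,"ay": 0,"az": 0,"fingers": 0.5},
])

```text
time_s: 44.92
ee_pos: [0.5072, -0.0773, 0.2228]
tcp_rot: [0.146, 3.123, -0.004]
ft_force: [0.4, -1.4, 1.3]
opening: 0.499
grasp_force: 0.0
```

Request:
jog_arm([
  {"dx": 0.4,"dy": 0.5,"dz": 0,"ax": 0,"ay": 0,"az": 0,"fingers": 0.5},
  {"dx": 0.4,"dy": 0.5,"dz": 0,"ax": 0,"ay": 0,"az": 0,"fingers": 0.5},
  {"dx": 0.4,"dy": 0.5,"dz": 0,"ax": 0,"ay": 0,"az": 0,"fingers": 0.5},
  {"dx": 0.4,"dy": 0.5,"dz": 0,"ax": 0,"ay": 0,"az": 0,"fingers": 0.5},
])

```text
time_s: 45.25
ee_pos: [0.4639, -0.0214, 0.2163]
tcp_rot: [0.144, 3.137, -0.001]
ft_force: [-0.2, -0.3, 0.0]
opening: 0.497
grasp_force: 0.0
```

```bash
python3 v.py scene,top,wrist pot_a,.588,-.004,.03 pot_a,.621,-.086,.03 pot_a,.5415,-.08,.03 vase_dry,.453,.3365,.015 vase_damp,.594,.113,.03; python3 w.py|tail -4
```

```text
t 45.25 tcp [ 0.4639 -0.0214  0.2163] dry [-0.0819 -0.0598  0.2163] x-axis [-0.996  0.092 -0.001]
  pot_a scene [ 0.5899 -0.0066] 0.123
  pot_a wrist [ 0.5875 -0.0047] 0.787
pot_a [ 0.5903 -0.0047  0.0265] 0.441 dry [ 0.0424 -0.0314]
  pot_a scene [ 0.621  -0.0919] 0.177
  pot_a wrist [ 0.6207 -0.0861] 1.616
pot_a [ 0.6241 -0.0872  0.0254] 0.876 dry [ 0.0838 -0.1104]
  pot_a scene [ 0.5389 -0.0871] 0.863
  pot_a wrist [ 0.5324 -0.0641] 2.038
pot_a [ 0.5426 -0.0812  0.0252] 1.459 dry [ 0.0021 -0.112 ]
  vase_dry scene [0.4547 0.3354] 0.079
  vase_damp scene [0.5931 0.1108] 0.078
  vase_damp top [0.5899 0.1149] 0.092
  vase_damp wrist [0.5518 0.0883] 6.829
vase_damp [  510.3974   278.1114 -1886.0374] 1.0 dry [481.6567 324.4675]
[ 0.39103532 -0.0146504   0.37070751]
512 [276.6 198.2] [267 181  20  36] [(array([ 0.4676, -0.0219,  0.05  ]), array([-0.0781, -0.0599])), (array([ 0.4628, -0.0214,  0.07  ]), array([-0.0829, -0.0599]))]
79 [445.5 188.4] [441 184  10  10] [(array([0.4734, 0.1434, 0.05  ]), array([-0.0878,  0.1051])), (array([0.4683, 0.1335, 0.07  ]), array([-0.092 ,  0.0948]))]
191 [350.2 158.7] [344 151  13  18] [(array([0.4378, 0.055 , 0.035 ]), array([-0.115 ,  0.0138]))]
```

View pics/v_wrist.png

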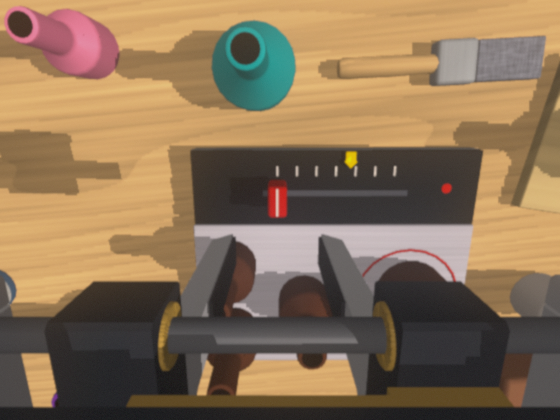

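View pics/v_scene.png

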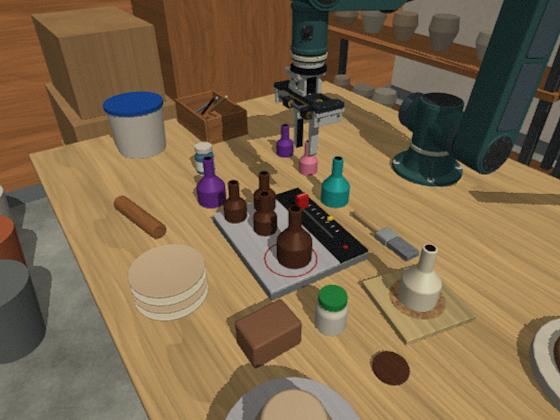

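All five pieces are in place. Wrist view: fader at (277,199), dryer y -0.060; pointer at (350,159), dryer y +0.0138. So the fader has to go up about 74 mm.

Request:
jog_arm([
  {"dx": 0.01,"dy": 0,"dz": 0.35,"ax": 0,"ay": 0,"az": 0,"fingers": 0.5},
  {"dx": 0.01,"dy": 0,"dz": 0.7,"ax": 0,"ay": 0,"az": 0,"fingers": 0.5},
  {"dx": 0.01,"dy": 0,"dz": 1,"ax": 0,"ay": 0,"az": 0,"fingers": 0.5},
  {"dx": 0.01,"dy": 0,"dz": 1,"ax": 0,"ay": 0,"az": 0,"fingers": 0.5},
  {"dx": 0.01,"dy": 0,"dz": 1,"ax": 0,"ay": 0,"az": 0,"fingers": 0.5},
])

```text
time_s: 46.62
ee_pos: [0.4619, -0.0216, 0.1149]
tcp_rot: [-0.147, -3.134, -0.001]
ft_force: [-0.7, -0.2, 0.2]
opening: 0.5
grasp_force: 0.0
```

Request:
jog_arm([
  {"dx": 0,"dy": 0,"dz": 0.3,"ax": 0,"ay": 0,"az": 0,"fingers": 0.5},
  {"dx": 0,"dy": 0,"dz": 0.5,"ax": 0,"ay": 0,"az": 0,"fingers": 0.5},
  {"dx": 0,"dy": 0,"dz": 0.5,"ax": 0,"ay": 0,"az": 0,"fingers": 0.5},
  {"dx": 0,"dy": 0,"dz": 0.5,"ax": 0,"ay": 0,"az": 0,"fingers": 0},
  {"dx": 0,"dy": 0,"dz": 0.5,"ax": 0,"ay": 0,"az": 0,"fingers": 0},
  {"dx": 0,"dy": 0,"dz": 0.5,"ax": 0,"ay": 0,"az": 0,"fingers": 0},
  {"dx": 0,"dy": 0,"dz": 0.5,"ax": 0,"ay": 0,"az": 0,"fingers": 0},
  {"dx": 0,"dy": 0,"dz": 0.5,"ax": 0,"ay": 0,"az": 0,"fingers": 0},
], newtons=10)

```text
time_s: 47.28
ee_pos: [0.4641, -0.022, 0.0676]
tcp_rot: [0.147, 3.135, -0.001]
ft_force: [-0.5, 0.4, 5.3]
opening: 0.193
grasp_force: 10.0
```

Request:
jog_arm([
  {"dx": 0,"dy": 0,"dz": 0,"ax": 0,"ay": 0,"az": 0,"fingers": 0},
  {"dx": 0,"dy": 0,"dz": 0,"ax": 0,"ay": 0,"az": 0,"fingers": 0},
  {"dx": 0,"dy": 0.2,"dz": 0,"ax": 0,"ay": 0,"az": 0,"fingers": 0},
  {"dx": 0,"dy": 0.4,"dz": 0,"ax": 0,"ay": 0,"az": 0,"fingers": 0},
  {"dx": 0,"dy": 0.6,"dz": 0,"ax": 0,"ay": 0,"az": 0,"fingers": 0},
  {"dx": 0,"dy": 0.73,"dz": 0,"ax": 0,"ay": 0,"az": 0,"fingers": 0},
  {"dx": 0,"dy": 0.73,"dz": 0,"ax": 0,"ay": 0,"az": 0,"fingers": 0},
  {"dx": 0,"dy": 0.73,"dz": 0,"ax": 0,"ay": 0,"az": 0,"fingers": 0},
])

```text
time_s: 47.95
ee_pos: [0.471, 0.0523, 0.0676]
tcp_rot: [0.145, 3.136, 0.003]
ft_force: [-0.3, 1.5, 6.0]
opening: 0.188
grasp_force: 10.0
```

```bash
python3 w.py
```

```text
47.95 [0.471  0.0523 0.0676] dry [-0.0817  0.0142  0.0676] [[-0.996, 0.092, 0.003], [0.092, 0.996, 0.002], [-0.003, 0.002, -1.0]] [-0.01  0.01  1.78  0.    1.35 -1.49]
[0.39751664 0.05919182 0.22199989]
2119 [276.7 261.2] [259 226  36  74] [(array([0.4749, 0.0523, 0.05  ]), array([-0.0778,  0.0146])), (array([0.4659, 0.0531, 0.07  ]), array([-0.0868,  0.0146]))]
224 [441.7 238.6] [433 231  18  16] [(array([0.4701, 0.1433, 0.05  ]), array([-0.091 ,  0.1048])), (array([0.4617, 0.1335, 0.07  ]), array([-0.0985,  0.0943]))]
112 [450.6 378.3] [435 354  23  53] [(array([0.5628, 0.1517, 0.05  ]), array([0.0005, 0.1218])), (array([0.5436, 0.141 , 0.07  ]), array([-0.0177,  0.1093]))]
532 [274.7 189.9] [264 177  23  30] [(array([0.4378, 0.0547, 0.035 ]), array([-0.115 ,  0.0135]))]
15 [229.3 347.8] [229 343   2  10] [(array([0.5395, 0.0154, 0.035 ]), array([-0.01  , -0.0161]))]
4 [229.5 338.5] [229 338   2   2] [(array([0.5326, 0.0164, 0.035 ]), array([-0.017 , -0.0157]))]
```

Fader y is 0.0146 and pointer y is 0.0135, about 1 mm apart. Now I'll release and retreat.

Request:
jog_arm([
  {"dx": 0,"dy": 0,"dz": 0,"ax": 0,"ay": 0,"az": 0,"fingers": 0.5},
  {"dx": 0,"dy": 0,"dz": 0,"ax": 0,"ay": 0,"az": 0,"fingers": 0.5},
  {"dx": 0,"dy": 0,"dz": 0,"ax": 0,"ay": 0,"az": 0,"fingers": 0.5},
  {"dx": 0,"dy": 0,"dz": 0,"ax": 0,"ay": 0,"az": 0,"fingers": 0.5},
  {"dx": 0,"dy": 0,"dz": 0,"ax": 0,"ay": 0,"az": 0,"fingers": 0.5},
  {"dx": 0,"dy": 0,"dz": -0.3,"ax": 0,"ay": 0,"az": 0,"fingers": 0.5},
  {"dx": 0,"dy": 0,"dz": -0.6,"ax": 0,"ay": 0,"az": 0,"fingers": 0.5},
  {"dx": 0,"dy": 0,"dz": -1,"ax": 0,"ay": 0,"az": 0,"fingers": 0.5},
])

```text
time_s: 48.67
ee_pos: [0.4679, 0.0507, 0.1643]
tcp_rot: [-0.147, -3.131, 0.0]
ft_force: [-0.0, -0.6, 0.8]
opening: 0.497
grasp_force: 0.0
```

Request:
jog_arm([
  {"dx": 0.3,"dy": 0,"dz": -1,"ax": 0,"ay": 0,"az": 0,"fingers": 0.5},
  {"dx": 0.6,"dy": 0,"dz": -1,"ax": 0,"ay": 0,"az": 0,"fingers": 0.5},
  {"dx": 0.8,"dy": 0,"dz": -1,"ax": 0,"ay": 0,"az": 0,"fingers": 0.5},
  {"dx": 0.8,"dy": 0,"dz": -1,"ax": 0,"ay": 0,"az": 0,"fingers": 0.5},
  {"dx": 0.8,"dy": 0,"dz": -1,"ax": 0,"ay": 0,"az": 0,"fingers": 0.5},
  {"dx": 0.8,"dy": 0,"dz": -1,"ax": 0,"ay": 0,"az": 0,"fingers": 0.5},
])

```text
time_s: 49.17
ee_pos: [0.3904, 0.0583, 0.2656]
tcp_rot: [0.147, 3.137, 0.0]
ft_force: [-0.3, 1.0, -0.3]
opening: 0.501
grasp_force: 0.0
```

```bash
python3 v.py scene,top pot_a,.588,-.004,.03 pot_a,.621,-.086,.03 pot_a,.5415,-.08,.03 vase_dry,.453,.3365,.015 vase_damp,.594,.113,.03; python3 w.py|tail -4
```

```text
t 49.1667 tcp [0.3904 0.0583 0.2656] dry [-0.1624  0.0127  0.2656] x-axis [-0.996  0.094 -0.001]
  pot_a scene [ 0.5904 -0.0062] 0.076
  pot_a top [ 0.5874 -0.0032] 0.361
pot_a [ 0.591  -0.0041  0.0301] 0.237 dry [ 0.0431 -0.0308]
  pot_a scene [ 0.6225 -0.0887] 0.089
  pot_a top [ 0.6201 -0.0848] 0.132
pot_a [ 0.623  -0.0864  0.0289] 0.124 dry [ 0.0826 -0.1097]
  pot_a scene [ 0.5391 -0.0869] 0.766
  pot_a top [ 0.5391 -0.0807] 0.099
pot_a [ 0.5411 -0.0825  0.0267] 0.45 dry [ 0.0007 -0.1134]
  vase_dry scene [0.4526 0.3349] 0.078
  vase_dry top [0.4518 0.3382] 0.075
vase_dry [0.4522 0.3361 0.0146] 0.087 dry [-0.1269  0.2951]
  vase_damp scene [0.5931 0.1112] 0.084
  vase_damp top [0.5912 0.1143] 0.382
vase_damp [0.5941 0.1131 0.0294] 0.239 dry [0.0352 0.0863]
[0.317386   0.06557516 0.4205562 ]
343 [278.2 255.5] [271 239  15  33] [(array([0.4757, 0.0525, 0.05  ]), array([-0.077 ,  0.0149])), (array([0.4671, 0.0533, 0.07  ]), array([-0.0856,  0.0148]))]
56 [358.7 244.3] [355 240   9   9] [(array([0.4706, 0.1484, 0.05  ]), array([-0.0911,  0.1099])), (array([0.4623, 0.1439, 0.07  ]), array([-0.0989,  0.1046]))]
122 [277.1 221.3] [272 215  11  14] [(array([0.4378, 0.0548, 0.035 ]), array([-0.1149,  0.0136]))]
```

View pics/v_scene.png

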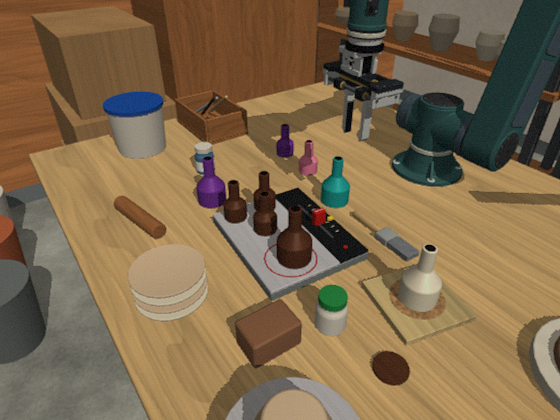

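Everything is upright and in place. The fader (318,217) is beside the pointer, the arm is clear, and I'm handing in.

```bash
python3 -c "
from cell import *;print(sign_off())"
```

```text
the job is handed in; nothing more can be done
None
```

The job is handed in, though the hand-in returned no verdict: the final check showed both vases swapped, all three pots upright on the plate, and the fader about 1 mm from the pointer.

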